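# Unlock and open a filter slide with a pin tool

## Task

Open the filter holder so that its filter can be changed: take the pin tool from its forked stand, press the recessed button in the slide's nose fully down with the pin and, keeping it down, push the slide out as far as it goes; then draw the pin out so that the button pops up and locks the slide open. Hang the pin tool back upright in the fork by its collar, as it was, and leave the beaker, the bowl and the blind ferrule where they stand.

Things in the scene. Friction and masses are not known exactly. Their poses are not given: they have to be found in the camera images.
- pin_tool: loose upright tool, 0.12 kg, 120 mm tall: black square handle 24 x 24 mm from z = 56 to 120 mm, square steel collar 36 x 36 x 6 mm from z = 50 to 56 mm, and below it a round pin of 8 mm diameter with a rounded end. Origin at the pin's tip, z up along the pin to the handle; x and y are square to the handle's flats. At the start it hangs upright in the fork by its collar, the tip 25 mm above the worktop
- tool_collar (a point): point of the pin tool on its axis at the underside of the collar, 50 mm above the tip; axes as the tool's
- tool_stand: fixed stand with a dark steel foot 96 x 84 x 10 mm and a level aluminium fork, origin at the underside, z up. The fork is 8 mm thick, 60 mm wide, its top 75 mm above the worktop; its slot is 16 mm wide, open towards the stand's -x, runs from x = -31 to +9 mm and is clear for 57 mm below the fork. A column joins fork and foot at x = 30 to 42 mm
- stand_seat (a point): point in the middle of the fork's slot at the height of the fork's top, where the tool's axis meets the underside of its collar when it hangs in place (tool within 5 mm at the start); axes as the stand's
- filter_holder: aluminium filter housing fixed to the worktop, 122 x 100 mm, roof 46 mm high, on a steel foot 134 x 116 x 8 mm, with a flanged inlet on top (to 65 mm high). Origin at the underside's centre, z up; the slide comes out of it along its -x. The flange's axis is at x = 12 mm
- well_mouth (a point): centre of the mouth of the square well in the top of the slide's nose; moves with the slide; axes as the holder's. Mouth 32 mm above the worktop, well 14 x 14 mm; the top of the button, 12 mm in diameter, lies 12 mm below the mouth when up and 18 mm when fully down. The well lies 82 mm from the holder's origin along -x when the slide is home. The nose is 66 mm wide, stands 41 mm out of the housing when home, its front end 20 mm beyond the well's centre
- filter_slide (a joint): travel of the steel slide out of the housing in m: 0 home, 0.050 at its stop. A light spring (1 N home, 2.3 N at the stop) draws it back home whenever it is not pushed or latched. Latched at home (about 1.5 mm of play) until the button is down by more than 4 mm; once out beyond 0.047 the rising button latches it open, where it rests at about 0.0465. A round filter in the slide's top then lies in view. It is pushed out by the pin bearing on the well's -x wall
- release_button (a joint): how far the button is pressed in m: 0 up, 0.006 fully down. Spring force 2 N at the top, 4.4 N fully down; moves with the slide. Between the two latched positions the latch keeps it at least 4 mm down
- beaker: loose clear beaker, 53 mm across, 65 mm high, bystander; origin at the underside's centre. Behind stand and beaker, away from the robot, runs a fixed steel pipe manifold whose ports rise to about 130 mm: carry things over the work well above that
- steel_bowl: loose steel bowl, 95 mm across, 39 mm high, bystander; origin at the underside's centre
- ferrule: loose flat steel disc (blind ferrule), 75 mm across, 6 mm thick, bystander; origin at the underside's centre
Not all that is in view belongs to the job. What is shaped like the pin_tool but green or red is not meant.

How it is judged:
On the way, in this order (a step that is already met when the one before it is completed fails the run):
1. the pin tool is lifted out of the stand (distance of pin_tool from where it was at the start of the episode above 0.03 m and contact force between pin_tool and tool_stand below 0.05 N), for 0.1 s.
2. the button is pressed down with the pin, slide still home (value of joint release_button above 0.0042 m and value of joint filter_slide below 0.006 m and contact force between pin_tool and filter_holder above 1 N), for 0.04 s.
3. the slide is pushed beyond half way with the pin, the button held down (value of joint release_button above 0.0035 m and value of joint filter_slide between 0.025 and 0.0455 m and contact force between pin_tool and filter_holder above 1 N), for 0.04 s.
At the end, for the whole second after the job is handed in: The slide is out by more than 45 mm with the button up again (less than 1.5 mm down), so it is latched open; the pin tool hangs at rest in the fork, its collar resting on it (within 4 mm in height, 12 mm sideways of the seat), upright within 0.12 rad (value of joint filter_slide above 0.045 m and value of joint release_button below 0.0015 m and horizontal distance between tool_collar and stand_seat below 0.012 m and z of tool_collar in the frame of stand_seat between -0.004 and 0.004 m and angle between pin_tool's own z axis and vertical below 0.12 rad and linear speed of pin_tool below 0.02 m/s); the robot touches nothing.
It fails at once if the beaker, bowl or ferrule is moved by more than 20 mm (distance of any of beaker, steel_bowl, ferrule from where it was at the start of the episode above 0.02 m).
It fails at once if the beaker or bowl is tipped by more than 0.4 rad (angle between any of beaker, steel_bowl's own z axis and vertical above 0.4 rad).
It also fails if it takes over 58 s, if anything falls off the work surface, if the arm or the gripper's body presses on something with over 40 N, if the wrist force passes 120 N, or if a joint passes its speed limit or range.

## Robot

A 7-joint arm with a two-finger parallel gripper is mounted at the origin on a cart in front of the work surface, level with it; the furniture and walls round the work are solid. World frame = base frame: x ahead of the robot, y to its left, z up, the work surface at z = 0. Lengths are in m, angles in rad, forces in N, time in s.
With the tool pointing down it reaches from about 0.425 to 0.825 m from the base axis. Payload 3.6 kg.
Tool frame: the origin (TCP) lies midway between the tips of the shut fingers; the grasp point (between the pads) lies 19 mm behind it; z points along the fingers, y is the direction in which the jaws open and shut (so a half turn about z gives the same grasp; the last joint's range is limited). The gripper opens to 93 mm and grips with 3 to 60 N. Pads are 15 mm wide; open, the fingers measure 128 mm over their backs; the gripper's body (75 mm by 188 mm) begins 65 mm behind the grasp point.
Start: joints at [-1.365, 0.615, -0.013, 1.423, 0.008, 1.103, -0.04], TCP at [0.149, 0.633, 0.219] pointing down, gripper open.
Joint ranges: [-3.12, 3.12], [-0.3, 2.06], [-1.34, 1.32], [0.26, 2.42], [-1.36, 4.5], [0.01, 1.98], [-2.84, 2.84]. Speed limits (rad/s): [2.79, 2.79, 3.14, 3.14, 3.14, 3.14, 3.14].

## Interface

Orientations are given as a 3x3 rotation matrix whose columns are the frame's x, y, z axes.
In Python, from plant import env, grab_frame, order gives the robot as it stands.
- The arm moves only by the tool step_arm, never from a script. Its argument "steps" is a list of rows, each a list of 3 entries, a list of its own where there are three numbers: the shift along the world's x, y, z in m, then the turn, a rotation vector about the world's x, y, z in degrees, then the closure, from 0 (fully open) to 1 (shut). In form: [[[dx, dy, dz], [ax, ay, az], fingers], ...]. A call has 1 to 5 rows; each row shifts and turns the commanded pose from where the row before left it; what a row does not reach is not made up. A row lasts 1/12 s, in which the tool goes at most 41.7 mm and 7.16 degrees, less where a joint would pass 70% of its speed; a pose out of reach is approached as far as the arm can. A call is refused whole if a number of a shift passes 0.0417 or a number of a turn 7.16, either way. A call with a gripper value outside its range is refused whole. The fingers move at their own pace and stop on an object; "squeeze" is the grip in N (left out, the last holds). Time passes only in rows, so rows that do not move let the fingers close. It gives the time, the measured TCP pose, the force and the opening at its end, in the units of the state.
- env.read_state(): the state, without advancing time (a new reading comes with each control period).
- grab_frame(name): name is "scene" or "top" or "wrist"; returns a dict with "img" (384x512x3 uint8, blue, green, red), "fx", "fy", "cx", "cy" (pixels), "extrinsics" (4x4, takes a point from camera to world coordinates). Camera axes: x right, y down, z forward; pixel columns grow to the right and rows downward; lengths in m; the calibration is good to about 2 mm. A picture is of the moment at which its call begins. There is no depth.
- order.job_done(): hands the job in, once; it reports no verdict.
The state is a dict: "time_s": time; "joint_pos": joint angles; "joint_velocities": joint speeds; "effort": joint torques, N m; "ee_pos": TCP position; "tcp_rot": TCP orientation; "wrist_force": force on the tool from outside, world axes, zero at the start; "wrist_torque": the same for the moment, N m; "opening": finger opening in m.
Only numpy, scipy, OpenCV 4.12 (cv2) and the standard library are available. Lean on these libraries where they do the work, as an engineer would, in place of code of your own. Each camera call takes 0.05 s, during which the arm holds its last target.

## Working session

There is one attempt and no reset: what is moved stays moved. The work goes in short steps, Python scripts to look and compute and a tool call to move; the robot and the scene stay as the last step left them, time stands still between calls to the robot, and variables do not carry over. Pictures are saved under pics/ and viewed, and the job is handed in when it is done.

Besides the shell and the picture viewer there is one more tool, called after "Request:" as name(argument=value, ...) on one line, values as JSON. step_arm: Moves the arm, as the interface text tells. Its arguments: {"type":"object","properties":{"steps":{"type":"array"},"squeeze":{"type":"number"}},"required":["steps"]}

```bash
ls; mkdir -p pics; cat > h.py <<'E'
import numpy as np, cv2
from plant import env, grab_frame, order
def snap(name,fn):
    f=grab_frame(name); cv2.imwrite('pics/'+fn+'.png',f['img']); np.savez('pics/'+fn+'.npz',**f); return f
def load(fn): return dict(np.load('pics/'+fn+'.npz'))
def px2w(f,u,v,z):
    T=f['extrinsics'];d=T[:3,:3]@np.array([(u-f['cx'])/f['fx'],(v-f['cy'])/f['fy'],1]);o=T[:3,3]
    return o+d*(z-o[2])/d[2]
def w2px(f,p):
    T=f['extrinsics'];c=T[:3,:3].T@(np.array(p)-T[:3,3]);return np.array([f['fx']*c[0]/c[2]+f['cx'],f['fy']*c[1]/c[2]+f['cy']])
def crop(fn,out,u0,v0,w,h,s):
    f=load(fn);c=f['img'][v0:v0+h,u0:u0+w];cv2.imwrite('pics/'+out+'.png',cv2.resize(c,None,fx=s,fy=s,interpolation=cv2.INTER_CUBIC))
E
python3 - <<'E'
from h import *
for n in ['scene','top','wrist']:
    f=snap(n,n+'0'); print(n,f['fx'],f['cx'],f['cy'],f['extrinsics'].round(3).tolist())
s=env.read_state();print(s['time_s'],s['ee_pos'],np.array(s['tcp_rot']).round(3).tolist(),s['opening'])
E
```

```text
pics
scene 476.9002693049315 256.6356017303199 187.90427253413495 [[0.762, -0.427, 0.486, -0.262], [-0.647, -0.522, 0.556, -0.821], [0.016, -0.738, -0.674, 1.079], [0.0, 0.0, 0.0, 1.0]]
top 415.7022218373642 256.35108374201235 192.4553825826548 [[0.016, -0.981, 0.191, 0.198], [-1.0, -0.018, -0.009, 0.035], [0.012, -0.191, -0.982, 1.436], [0.0, 0.0, 0.0, 1.0]]
wrist 294.217578319768 256.38848043252165 191.4567126466462 [[0.228, 0.928, 0.294, 0.066], [0.974, -0.217, -0.071, 0.651], [-0.002, 0.302, -0.953, 0.385], [0.0, 0.0, 0.0, 1.0]]
0.15 [0.14918969 0.63203413 0.21776447] [[-0.973, 0.23, -0.0], [0.23, 0.973, -0.002], [-0.0, -0.002, -1.0]] 0.09285456729957484
```

View pics/scene0.png

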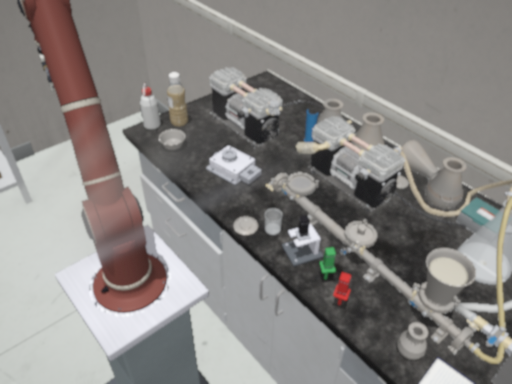

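View pics/top0.png

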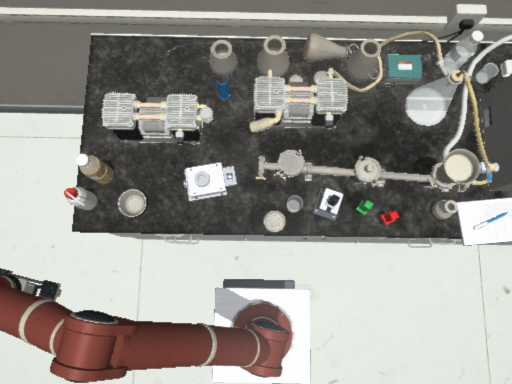

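View pics/wrist0.png

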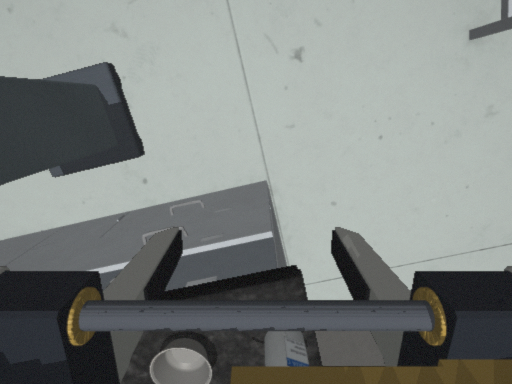

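The top view shows the holder at about (207,181) with its nose to the right at (230,176). The stand is at (328,203) with the black tool, the beaker at (294,204), the ferrule at (273,221) and the bowl at (132,203). I'll enlarge these areas.

```bash
python3 - <<'E'
from h import *
crop('top0','t_h',170,150,80,60,10)
crop('top0','t_s',255,175,80,60,10)
crop('scene0','s_s',220,190,130,97,6)
crop('scene0','s_h',195,130,100,75,8)
E
```

```text
(no output)
```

View pics/t_h.png

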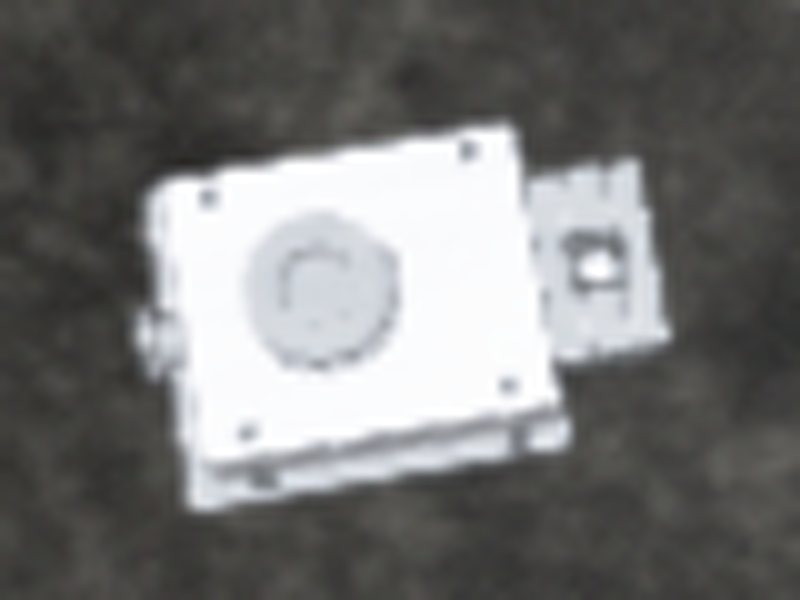

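View pics/t_s.png

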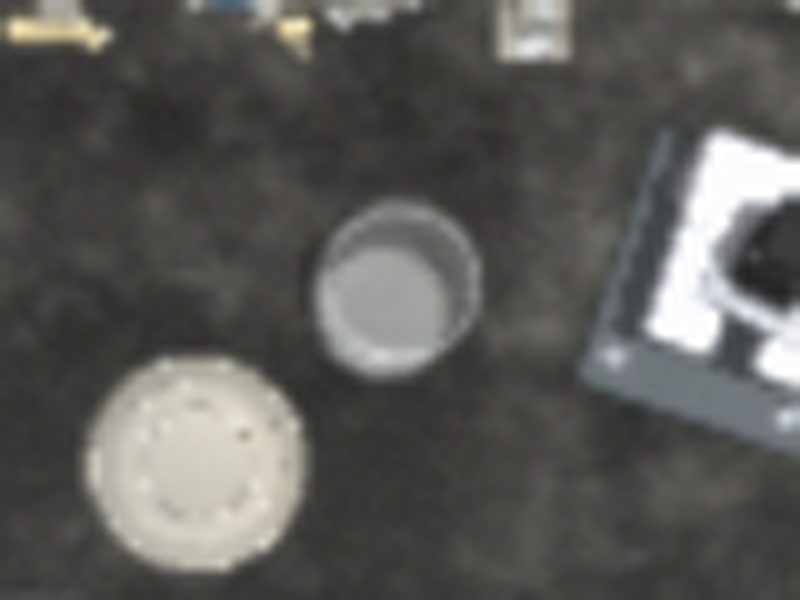

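View pics/s_s.png

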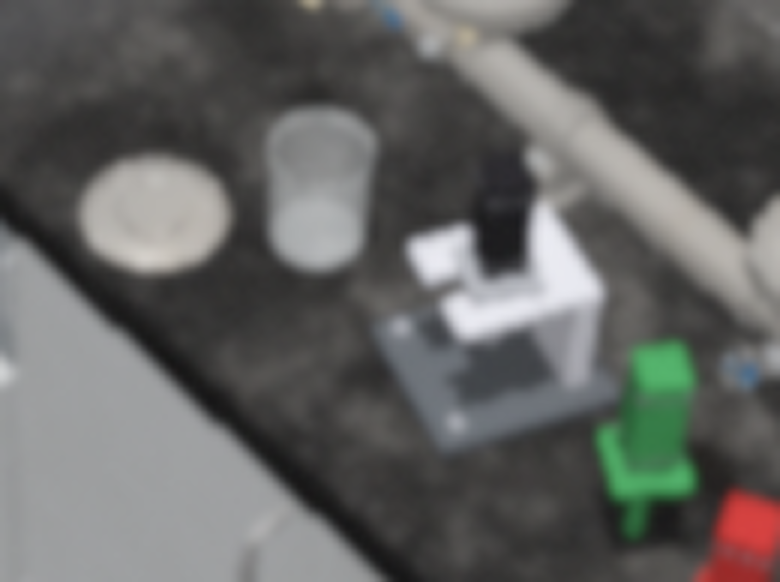

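View pics/s_h.png

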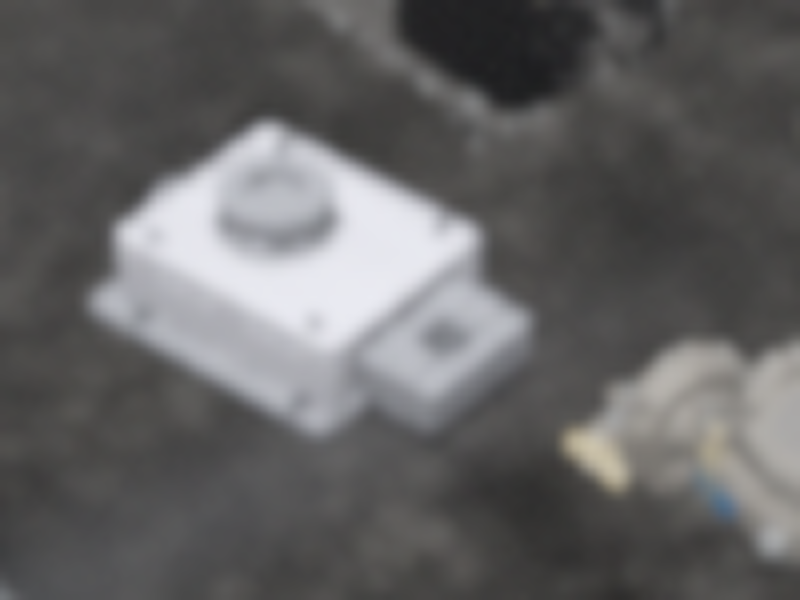

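```bash
python3 - <<'E'
from h import *
crop('top0','t_s2',300,175,60,45,13)
f=load('top0')
P=lambda n,u,v,z:print(n,px2w(f,u,v,z).round(4))
P('well',170+59.6,150+26.2,.032)
P('nose fr',170+63.8,150+15.8,.032);P('nose nr',170+66.9,150+33.7,.032)
P('roof FL',170+51.5,150+12.3,.046);P('roof FR',170+56,150+40.3,.046);P('roof BL',170+15.5,150+18.3,.046);P('roof BR',170+20,150+46.3,.046)
P('flange',170+32.5,150+28.5,.065)
P('ferr',274.7,221.3,.006);P('beaker bottom',293.8,205,.003);P('bowl',132,203,.03)
E
```

```text
well [0.5277 0.1164 0.032 ]
nose fr [0.5651 0.1028 0.032 ]
nose nr [0.5016 0.0904 0.032 ]
roof FL [0.5731 0.1449 0.046 ]
roof FR [0.4749 0.1264 0.046 ]
roof BL [0.5495 0.2678 0.046 ]
roof BR [0.4519 0.2479 0.046 ]
flange [0.5103 0.2057 0.065 ]
ferr [ 0.3765 -0.0425  0.006 ]
beaker bottom [ 0.4353 -0.109   0.003 ]
bowl [0.4281 0.447  0.03  ]
```

View pics/t_s2.png

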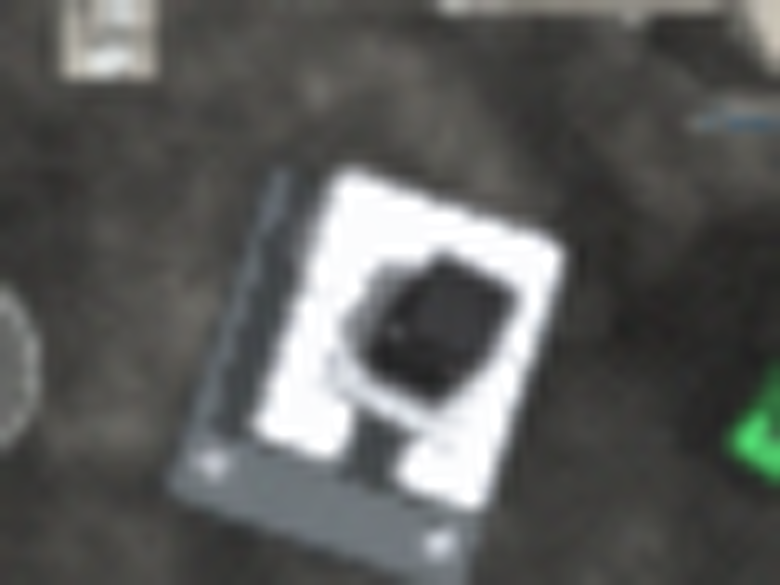

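```bash
python3 - <<'E'
from h import *
f=load('top0')
P=lambda n,u,v,z:print(n,px2w(f,300+u/13,175+v/13,z).round(4))
P('handle top',437,330,.145)
P('fork BL',340,165,.075);P('fork BR',567,250,.075);P('fork FL',255,425,.075);P('fork FR',482,508,.075)
P('foot FL',170,485,.01)
f=load('scene0')
for a,u,v in [('handle top c',505,160),('h',480,170)]: print(a,px2w(f,220+u/6,190+v/6,.145).round(4))
s=env.read_state();print(s['joint_pos'])
E
```

```text
handle top [ 0.4288 -0.2207  0.145 ]
fork BL [ 0.484  -0.2104  0.075 ]
fork BR [ 0.4627 -0.2685  0.075 ]
fork FL [ 0.4158 -0.1875  0.075 ]
fork FR [ 0.3955 -0.2451  0.075 ]
foot FL [ 0.4096 -0.1752  0.01  ]
handle top c [ 0.4368 -0.222   0.145 ]
h [ 0.4236 -0.2193  0.145 ]
[-1.36549549  0.61568861 -0.01259325  1.42449578  0.00811476  1.10341596
 -0.0403908 ]
```

Request:
step_arm(steps=[[[0.02, -0.02, 0.026], [0, 0, 0], 0], [[0.02, -0.02, 0.026], [0, 0, 0], 0], [[0.02, -0.02, 0.026], [0, 0, 0], 0], [[0.02, -0.02, 0.026], [0, 0, 0], 0], [[0.02, -0.02, 0.026], [0, 0, 0], 0]])

```text
time_s: 0.57
ee_pos: [0.25, 0.5312, 0.3495]
tcp_rot: [[-0.973, 0.23, -0.0], [0.23, 0.973, -0.001], [0.0, -0.001, -1.0]]
wrist_force: [0.0, 1.1, -0.4]
opening: 0.0928
```

Request:
step_arm(steps=[[[0.03, -0.028, 0], [0, 0, 0], 0], [[0.03, -0.028, 0], [0, 0, 0], 0], [[0.03, -0.028, 0], [0, 0, 0], 0], [[0.03, -0.028, 0], [0, 0, 0], 0], [[0.03, -0.028, 0], [0, 0, 0], 0]])

```text
time_s: 0.98
ee_pos: [0.4003, 0.3908, 0.3486]
tcp_rot: [[-0.973, 0.23, -0.0], [0.23, 0.973, -0.0], [0.0, -0.0, -1.0]]
wrist_force: [0.8, 0.3, 0.0]
opening: 0.093
```

Request:
step_arm(steps=[[[0.02, -0.036, -0.01], [0, 0, 0], 0], [[0.02, -0.036, -0.01], [0, 0, 0], 0], [[0.02, -0.036, -0.01], [0, 0, 0], 0], [[0.02, -0.036, -0.01], [0, 0, 0], 0], [[0.02, -0.036, -0.01], [0, 0, 0], 0]])

```text
time_s: 1.4
ee_pos: [0.498, 0.2137, 0.2989]
tcp_rot: [[-0.973, 0.229, -0.0], [0.229, 0.973, -0.0], [0.0, -0.0, -1.0]]
wrist_force: [0.6, 0.5, -0.5]
opening: 0.0929
```

Request:
step_arm(steps=[[[0.006, -0.02, -0.01], [0, 0, 0], 0], [[0.006, -0.02, -0.01], [0, 0, 0], 0], [[0.006, -0.02, -0.01], [0, 0, 0], 0], [[0.006, -0.02, -0.01], [0, 0, 0], 0], [[0.006, -0.02, -0.01], [0, 0, 0], 0]])

```text
time_s: 1.82
ee_pos: [0.5275, 0.1145, 0.2488]
tcp_rot: [[-0.973, 0.23, -0.001], [0.23, 0.973, -0.0], [0.001, -0.0, -1.0]]
wrist_force: [0.4, 0.3, 0.2]
opening: 0.093
```

```bash
python3 - <<'E'
from h import *
f=snap('wrist','w1'); s=env.read_state();print(s['time_s'],s['ee_pos'],np.array(s['tcp_rot']).round(3).tolist(),s['joint_pos'].round(3));print(f['extrinsics'].round(3))
print(w2px(f,[.5277,.1164,.032]))
E
```

```text
1.8667 [0.52775165 0.10816731 0.24684987] [[-0.972, 0.237, -0.003], [0.237, 0.971, -0.006], [0.002, -0.007, -1.0]] [-0.342  0.417  0.142  1.706 -0.061  1.027  1.151]
[[ 0.228  0.928  0.294  0.445]
 [ 0.974 -0.218 -0.069  0.134]
 [ 0.     0.302 -0.953  0.416]
 [ 0.     0.     0.     1.   ]]
[257.90996321 165.16494346]
```

View pics/w1.png

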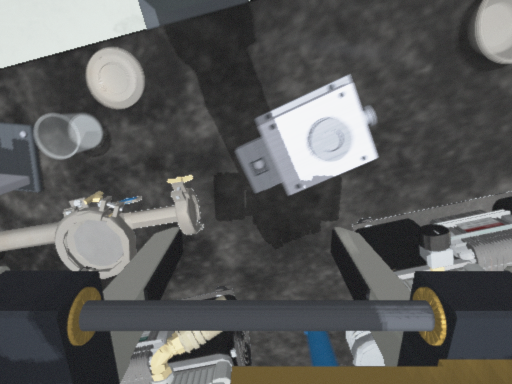

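The wrist view agrees with the top estimate: the well is at about (259,165) and the prediction was (258,165). I'll refine it, then go on to the tool.

```bash
python3 - <<'E'
from h import *
crop('w1','w1c',225,60,160,120,5)
crop('w1','w1n',230,130,60,60,10)
E
```

```text
(no output)
```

View pics/w1c.png

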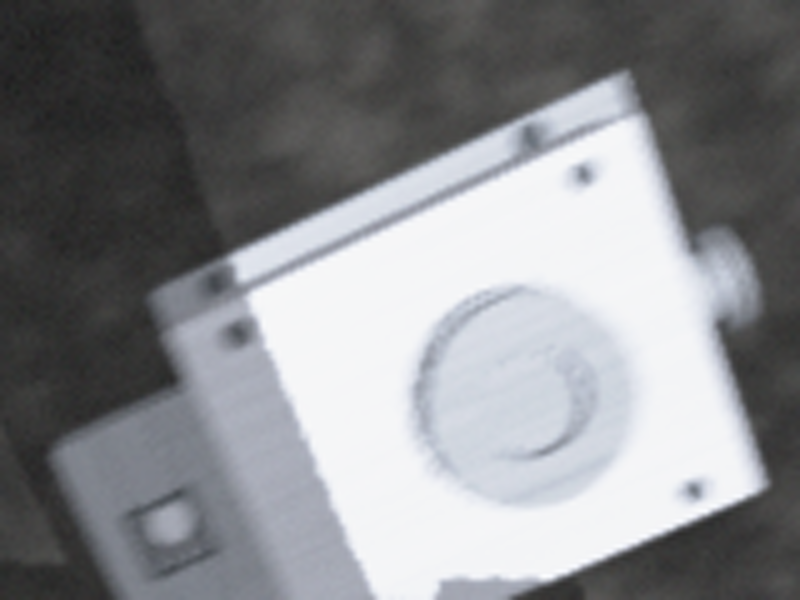

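View pics/w1n.png

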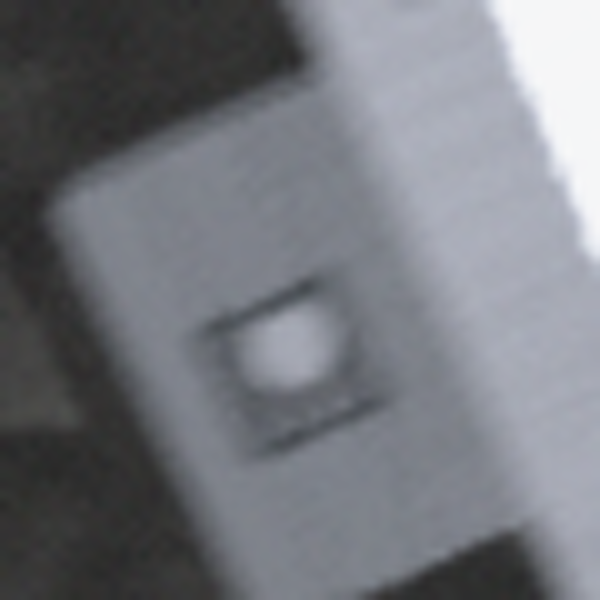

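Request:
step_arm(steps=[[[-0.01, -0.035, 0.02], [0, 0, 0], 0], [[-0.01, -0.035, 0.02], [0, 0, 0], 0], [[-0.01, -0.035, 0.02], [0, 0, 0], 0], [[-0.01, -0.035, 0.0], [0, 0, 0], 0], [[-0.01, -0.035, 0.0], [0, 0, 0], 0]])

```text
time_s: 2.28
ee_pos: [0.4775, -0.0607, 0.3109]
tcp_rot: [[-0.973, 0.229, 0.003], [0.229, 0.973, -0.0], [-0.003, 0.001, -1.0]]
wrist_force: [0.1, -0.7, -0.4]
opening: 0.0931
```

Request:
step_arm(steps=[[[-0.01, -0.035, 0], [0, 0, 0], 0], [[-0.01, -0.035, 0], [0, 0, 0], 0], [[-0.01, -0.035, 0], [0, 0, 0], 0], [[-0.01, -0.03, 0.0], [0, 0, 0], 0], [[0, 0, 0.0], [0, 0, 0], 0]])

```text
time_s: 2.7
ee_pos: [0.4341, -0.2018, 0.3099]
tcp_rot: [[-0.97, 0.242, -0.001], [0.242, 0.97, -0.005], [0.0, -0.005, -1.0]]
wrist_force: [-0.1, -0.1, -0.7]
opening: 0.0926
```

```bash
python3 - <<'E'
from h import *
f=snap('wrist','w2'); s=env.read_state();print(s['time_s'],s['ee_pos'],s['joint_pos'].round(3))
E
```

```text
2.75 [ 0.43582222 -0.19788006  0.30962141] [ 0.168  0.265  0.278  1.758 -0.078  1.129  1.801]
```

View pics/w2.png

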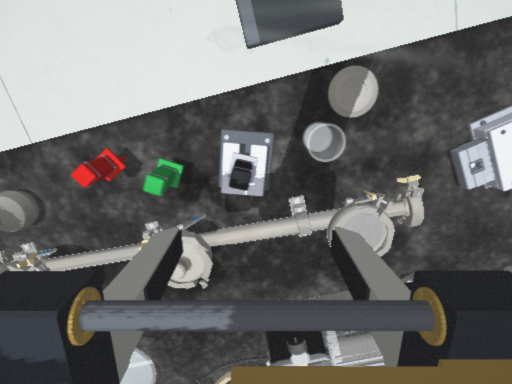

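```bash
python3 - <<'E'
from h import *
crop('w2','w2c',210,120,72,84,8)
f=load('w1'); print('well',px2w(f,259.2,166.6,.032).round(4))
f=load('w2'); print(f['extrinsics'].round(3))
E
```

```text
well [0.53   0.1176 0.032 ]
[[ 0.241  0.926  0.292  0.352]
 [ 0.971 -0.228 -0.077 -0.181]
 [-0.004  0.302 -0.953  0.477]
 [ 0.     0.     0.     1.   ]]
```

View pics/w2c.png

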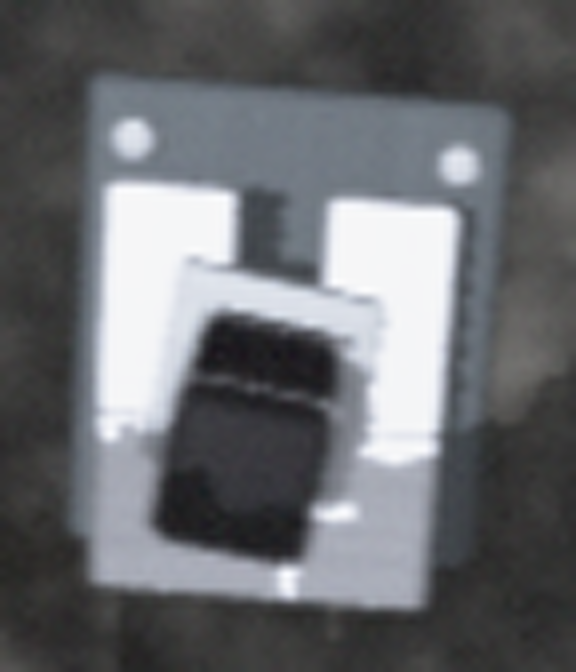

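```bash
python3 - <<'E'
from h import *
f=load('w2')
P=lambda u,v,z:px2w(f,210+u/8,120+v/8,z)
q=[P(190,380,.145),P(333,405,.145),P(300,560,.145),P(155,530,.145)]
c=np.mean(q,axis=0);print('top c',c.round(4))
for i in range(4):
    d=q[(i+1)%4]-q[i];print(np.linalg.norm(d).round(4),np.degrees(np.arctan2(d[1],d[0])).round(1))
a,b=P(185,262,.081),P(383,300,.081);d=b-a;print('collar',a,b,np.linalg.norm(d),np.degrees(np.arctan2(d[1],d[0])))
m=(a+b)/2;n=np.array([-d[1],d[0]])/np.linalg.norm(d[:2]);print('collar center', m[:2]+.018*n, m[:2]-.018*n)
fl,fr,bl,br=P(105,185,.075),P(460,205,.075),P(90,585,.075),P(428,608,.075)
print(fl,fr,bl,br)
for d in (fr-fl,br-bl,bl-fl,br-fr):print(np.linalg.norm(d).round(4),np.degrees(np.arctan2(d[1],d[0])).round(1))
cen=(fl+fr+bl+br)/4;th=np.radians(-19.5)
x=(bl+br-fl-fr);x/=np.linalg.norm(x);print(x,'origin',cen-x*.0055)
sl,sr=P(237,190,.075),P(328,200,.075);print('slot',np.linalg.norm(sl-sr),(sl+sr)/2+x*.031)
E
```

```text
top c [ 0.4338 -0.2218  0.145 ]
0.0209 66.0
0.024 -25.9
0.0218 -116.1
0.0233 152.0
collar [ 0.4120099  -0.23013459  0.081     ] [ 0.4263823  -0.19912793  0.081     ] 0.03417570434680424 65.1310346427751
collar center [ 0.40286521 -0.20706146] [ 0.435527   -0.22220106]
[ 0.39691234 -0.24062767  0.075     ] [ 0.41473803 -0.18272415  0.075     ] [ 0.46517223 -0.26285135  0.075     ] [ 0.48392191 -0.20496022  0.075     ]
0.0606 72.9
0.0609 72.1
0.0718 -18.0
0.0727 -17.8
[ 0.95145944 -0.30777416  0.        ] origin [ 0.4349531  -0.22109809  0.075     ]
slot 0.01558898310659901 [ 0.43531341 -0.2212405   0.075     ]
```

Readings: the tool axis is at about (0.4347, -0.222) with its handle flats at 65°. The stand seat is at about (0.435, -0.221). The well is at about (0.529, 0.117). I'll align, partly close and descend.

Request:
step_arm(steps=[[[0, -0.012, -0.02], [0, 0, -5.5], 0.35], [[0, -0.01, -0.02], [0, 0, -5.5], 0.35], [[0, 0, -0.02], [0, 0, 0], 0.35], [[0, 0, -0.02], [0, 0, 0], 0.35], [[0, 0, 0], [0, 0, 0], 0.35]])

```text
time_s: 3.17
ee_pos: [0.436, -0.2133, 0.226]
tcp_rot: [[-0.913, 0.409, -0.008], [0.409, 0.913, 0.004], [0.009, 0.001, -1.0]]
wrist_force: [-1.3, 0.9, 0.1]
opening: 0.0645
```

```bash
python3 - <<'E'
from h import *
s=env.read_state();r=np.array(s['tcp_rot']);print(s['time_s'],s['ee_pos'],np.degrees(np.arctan2(r[1,1],r[0,1])),r[:,2],s['joint_pos'].round(3),s['opening'],np.abs(s['joint_velocities']).max())
E
```

```text
3.1667 [ 0.43600674 -0.21325968  0.22598422] 65.85931592858915 [-0.00754638  0.00436953 -0.99996198] [ 0.192  0.367  0.302  1.875 -0.134  0.928  1.706] 0.06451834668598355 0.06903428368734826
```

Request:
step_arm(steps=[[[0, 0, 0], [0, 0, 0], 0.35], [[0, 0, 0], [0, 0, 0], 0.35]])

```text
time_s: 3.33
ee_pos: [0.4387, -0.2157, 0.2304]
tcp_rot: [[-0.912, 0.41, 0.002], [0.41, 0.912, -0.0], [-0.001, 0.0, -1.0]]
wrist_force: [-0.2, 0.6, 0.0]
opening: 0.0608
```

```bash
python3 - <<'E'
from h import *
f=snap('wrist','w3')
s=env.read_state();r=np.array(s['tcp_rot']);print(s['time_s'],s['ee_pos'],np.degrees(np.arctan2(r[1,1],r[0,1])),r[:,2],np.abs(s['joint_velocities']).max())
crop('w3','w3c',180,170,150,150,4)
E
```

```text
3.3833 [ 0.43876031 -0.21610303  0.23075143] 65.79582108746568 [ 2.37385679e-03 -7.07193636e-04 -9.99996932e-01] 0.007308828553403479
```

View pics/w3.png

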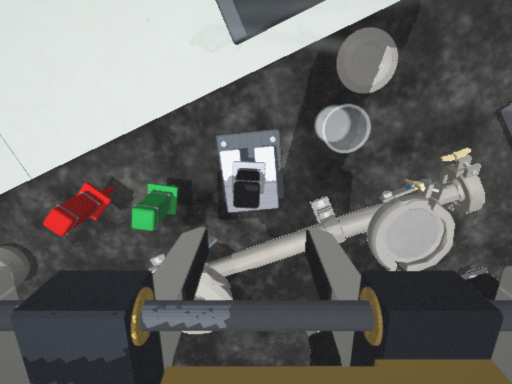

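View pics/w3c.png

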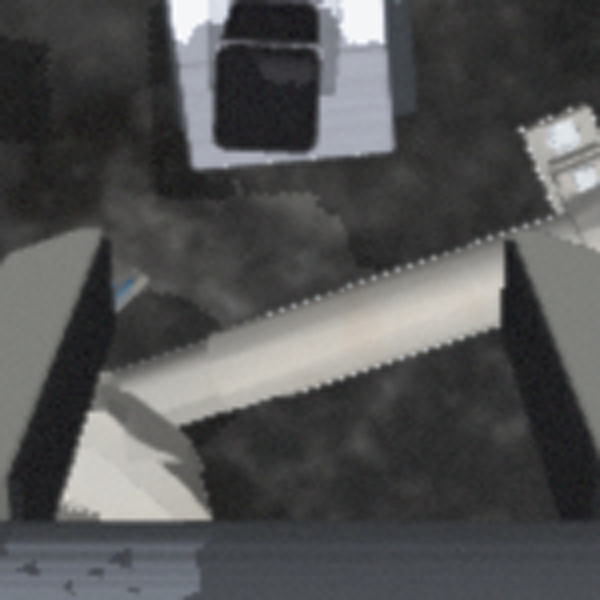

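```bash
python3 - <<'E'
from h import *
f=load('w3')
P=lambda u,v,z:px2w(f,180+u/4,170+v/4,z)
q=[P(218,43,.145),P(320,46,.145),P(316,150,.145),P(215,152,.145)]
print(np.mean(q,axis=0).round(4),[np.linalg.norm(q[i]-q[i-1]).round(4) for i in range(4)])
for i in range(4):
    d=q[(i+1)%4]-q[i];print(np.degrees(np.arctan2(d[1],d[0])).round(1))
E
```

```text
[ 0.4333 -0.2231  0.145 ] [np.float64(0.0259), np.float64(0.0227), np.float64(0.0247), np.float64(0.0231)]
64.1
-26.0
-112.9
153.1
```

Request:
step_arm(steps=[[[-0.005, -0.0065, 0], [0, 0, -0.8], 0.35], [[0, 0, -0.035], [0, 0, 0], 0.35], [[0, 0, -0.035], [0, 0, 0], 0.35], [[0, 0, -0.035], [0, 0, 0], 0.35], [[0, 0, -0.034], [0, 0, 0], 0.35]])

```text
time_s: 3.8
ee_pos: [0.4333, -0.2238, 0.0904]
tcp_rot: [[-0.905, 0.425, 0.003], [0.425, 0.905, -0.002], [-0.003, -0.0, -1.0]]
wrist_force: [1.3, 0.8, 0.0]
opening: 0.0604
```

Request:
step_arm(steps=[[[0, 0, 0], [0, 0, 0], 0.35], [[0, 0, 0], [0, 0, 0], 0.35]])

```text
time_s: 3.97
ee_pos: [0.4321, -0.2232, 0.0904]
tcp_rot: [[-0.905, 0.425, -0.002], [0.425, 0.905, 0.001], [0.002, -0.0, -1.0]]
wrist_force: [1.2, -0.4, 0.2]
opening: 0.0607
```

```bash
python3 - <<'E'
from h import *
f=snap('wrist','w4');snap('scene','s4')
s=env.read_state();r=np.array(s['tcp_rot']);print(s['time_s'],s['ee_pos'],np.degrees(np.arctan2(r[1,1],r[0,1])),r[:,2],s['wrist_force'])
crop('s4','s4c',260,180,100,80,8)
E
```

```text
4.0667 [ 0.43397423 -0.22407944  0.09255354] 64.88539370626393 [ 0.00357489 -0.00198262 -0.99999164] [0.6143992  0.08935648 0.07345738]
```

View pics/w4.png

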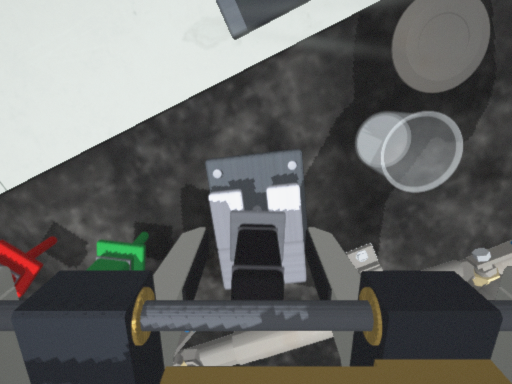

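View pics/s4c.png

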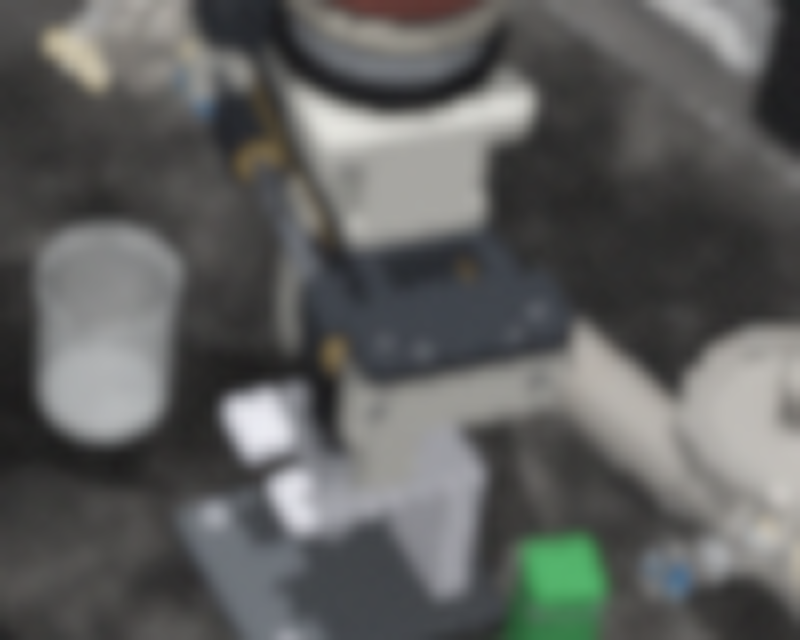

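The handle sits centred between the fingers, at column 258 between 206 and 312. Now I'll close.

Request:
step_arm(squeeze=40, steps=[[[0, 0, 0], [0, 0, 0], 1], [[0, 0, 0], [0, 0, 0], 1], [[0, 0, 0], [0, 0, 0], 1], [[0, 0, 0], [0, 0, 0], 1], [[0, 0, 0], [0, 0, 0], 1]])

```text
time_s: 4.48
ee_pos: [0.4329, -0.2229, 0.0911]
tcp_rot: [[-0.906, 0.424, 0.001], [0.424, 0.906, -0.0], [-0.001, 0.0, -1.0]]
wrist_force: [0.3, 0.3, 0.3]
opening: 0.0316
```

Request:
step_arm(steps=[[[0, 0, 0], [0, 0, 0], 1], [[0, 0, 0], [0, 0, 0], 1], [[0, 0, 0], [0, 0, 0], 1], [[0, 0, 0], [0, 0, 0], 1]])

```text
time_s: 4.82
ee_pos: [0.4327, -0.2229, 0.0907]
tcp_rot: [[-0.906, 0.424, 0.0], [0.424, 0.906, -0.0], [-0.0, 0.0, -1.0]]
wrist_force: [-1.2, 0.4, 3.1]
opening: 0.0243
```

```bash
python3 - <<'E'
from h import *
s=env.read_state();r=np.array(s['tcp_rot']);print(s['time_s'],s['ee_pos'],np.degrees(np.arctan2(r[1,1],r[0,1])),r[:,2],s['wrist_force'],s['opening'])
E
```

```text
4.8167 [ 0.43272373 -0.22290358  0.09070216] 64.92388462715454 [ 1.85515637e-04 -1.95044673e-05 -9.99999983e-01] [-1.21155533  0.40187513  3.07386446] 0.024272284013356182
```

Request:
step_arm(steps=[[[0, 0, 0.005], [0, 0, 0], 1], [[0, 0, 0.01], [0, 0, 0], 1], [[0, 0, 0.025], [0, 0, 0], 1], [[0, 0, 0.03], [0, 0, 0], 1], [[0, 0, 0.03], [0, 0, 0], 1]])

```text
time_s: 5.23
ee_pos: [0.4316, -0.2224, 0.1909]
tcp_rot: [[-0.906, 0.424, -0.003], [0.424, 0.906, 0.001], [0.003, -0.0, -1.0]]
wrist_force: [0.8, 0.3, -2.2]
opening: 0.024
```

Request:
step_arm(steps=[[[0, 0, 0.03], [0, 0, 0], 1], [[0, 0, 0.03], [0, 0, 0], 1], [[0, 0, 0.02], [0, 0, 0], 1], [[0, 0, 0], [0, 0, 0], 1]])

```text
time_s: 5.57
ee_pos: [0.4345, -0.2243, 0.2746]
tcp_rot: [[-0.906, 0.424, 0.008], [0.424, 0.906, -0.004], [-0.009, 0.0, -1.0]]
wrist_force: [0.8, 0.2, -1.3]
opening: 0.0237
```

```bash
python3 - <<'E'
from h import *
snap('wrist','w5');snap('scene','s5')
s=env.read_state();r=np.array(s['tcp_rot']);print(s['time_s'],s['ee_pos'],np.degrees(np.arctan2(r[1,1],r[0,1])),r[:,2],s['wrist_force'],s['opening'],s['joint_pos'].round(2))
crop('s5','s5c',240,100,130,130,6)
E
```

```text
5.6667 [ 0.43228821 -0.22265076  0.27032039] 64.92106744340207 [ 9.61639338e-05  1.66466156e-04 -9.99999982e-01] [-0.13466237  0.22245544 -1.86607392] 0.02364400967514364 [ 0.19  0.32  0.33  1.81 -0.12  1.03  1.69]
```

View pics/w5.png

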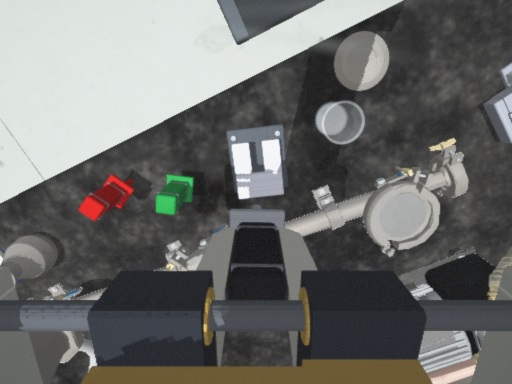

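View pics/s5c.png

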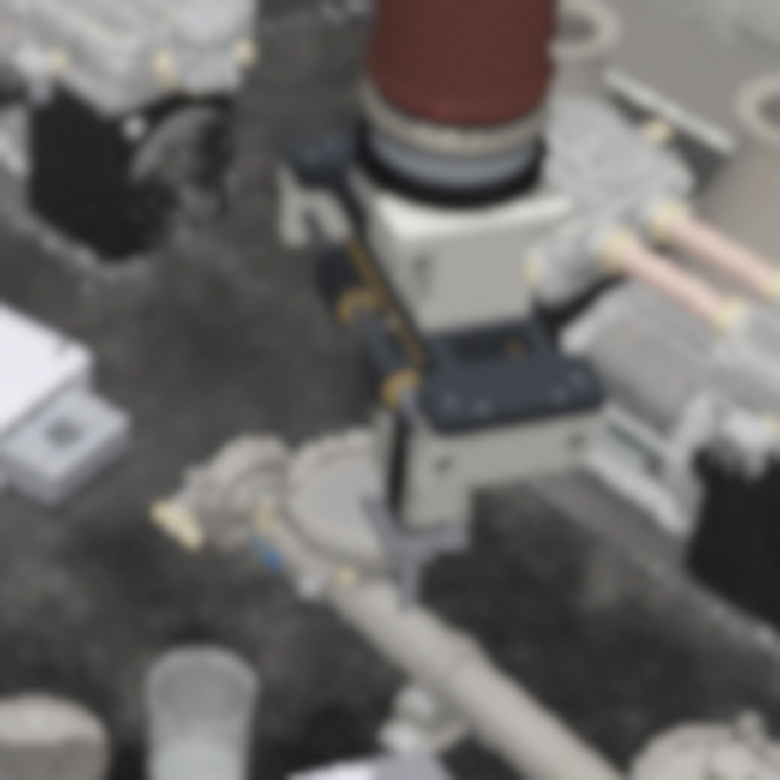

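```bash
python3 - <<'E'
from h import *
crop('w5','w5c',215,195,90,70,8)
f=load('w5');s=env.read_state();T=np.array(s['ee_pos']);R=np.array(s['tcp_rot'])
# predicted positions if pin axis at TCP axis; tip at 0.0657 below TCP
tip=T+R@[0,0,.0657]
def pt(x,y,h): return T+R@np.array([x,y,.0657-h])
for n,p in dict(colTopA=(.018,.018,.056),colTopB=(.018,-.018,.056),colBotA=(.018,.018,.05),colBotB=(.018,-.018,.05),hTopA=(.012,.012,.12),hTopB=(.012,-.012,.12),hBotA=(.012,.012,.056),hBotB=(.012,-.012,.056)).items():
    u=w2px(f,pt(*p));print(n,u.round(1),((u-[215,195])*8).round(0))
E
```

```text
colTopA [285.3 201.6] [562.  53.]
colTopB [230.1 201.5] [120.  52.]
colBotA [284.5 198.5] [556.  28.]
colBotB [230.8 198.5] [126.  28.]
hTopA [284.9 262.8] [559. 542.]
hTopB [231.7 262.8] [134. 542.]
hBotA [275.9 210.2] [487. 121.]
hBotB [239.4 210.1] [195. 121.]
```

View pics/w5c.png

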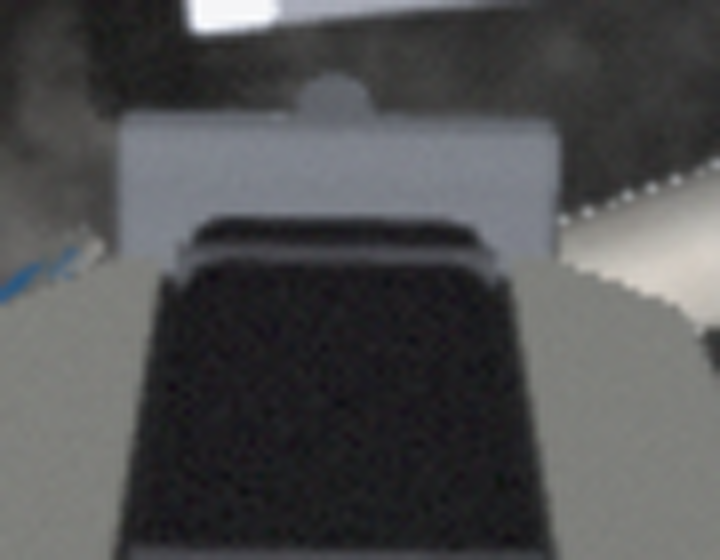

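```bash
python3 - <<'E'
from h import *
f=load('w5');c=f['img'][195:320,215:305];cv2.imwrite('pics/w5d.png',cv2.resize(np.clip(c.astype(float)*2,0,255).astype('uint8'),None,fx=5,fy=4.7,interpolation=cv2.INTER_CUBIC))
print(f['img'][195:305,257].mean(axis=1).astype(int).tolist())
s=env.read_state();T=np.array(s['ee_pos']);R=np.array(s['tcp_rot'])
for h in (0,.004,.03): print(w2px(f,T+R@np.array([0,0,.0657-h])))
E
```

```text
[173, 162, 91, 52, 54, 55, 55, 55, 61, 87, 101, 101, 100, 99, 102, 108, 118, 128, 131, 132, 133, 131, 128, 128, 128, 129, 124, 66, 31, 30, 46, 69, 59, 40, 29, 26, 27, 26, 34, 35, 28, 25, 28, 26, 32, 31, 24, 30, 24, 26, 17, 31, 28, 29, 31, 31, 33, 32, 28, 30, 30, 26, 32, 27, 29, 30, 29, 26, 40, 74, 74, 72, 34, 27, 26, 28, 30, 34, 29, 30, 36, 29, 33, 33, 35, 35, 34, 31, 34, 36, 35, 29, 34, 36, 35, 37, 27, 37, 34, 37, 37, 36, 31, 39, 35, 50, 62, 62, 62, 63]
[257.30903353 198.85077487]
[257.32618034 200.44686373]
[257.45194826 212.1538097 ]
```

View pics/w5d.png

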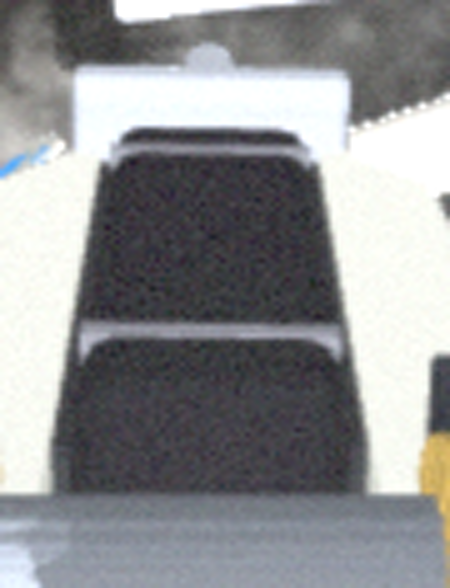

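```bash
python3 - <<'E'
from h import *
f=load('w4');g=load('w5')
s=env.read_state();
for k in (f,g): print(k['extrinsics'].round(4).tolist())
R=np.array(s['tcp_rot']);print('cam in tcp (w5)',R.T@(g['extrinsics'][:3,3]-s['ee_pos']), (R.T@g['extrinsics'][:3,:3]).round(3).tolist())
x=np.array([.9515,-.3078,0]);y=np.array([.3078,.9515,0]);o=np.array([.435,-.2215,0])
for n,p in dict(fl=(-.031,.03,.075),fr=(-.031,-.03,.075),slotl=(-.031,.008,.075),slotr=(-.031,-.008,.075),bl=(.042,.03,.075),br=(.042,-.03,.075)).items():
    print(n,w2px(f,o+x*p[0]+y*p[1]+np.array([0,0,p[2]])).round(1))
hx=np.array([np.cos(np.radians(-25.1)),np.sin(np.radians(-25.1)),0]);hy=np.array([-hx[1],hx[0],0]);o=np.array([.4338,-.2225,0])
for n,p in dict(colTopF=(-.018,0,.081),colBotF=(-.018,0,.075),hTop=(-.012,0,.145),hTopB=(.012,0,.145),hbot=(-.012,0,.081)).items():
    print(n,w2px(f,o+hx*p[0]+hy*p[1]+np.array([0,0,p[2]])).round(1))
crop('w4','w4c',195,140,120,120,5)
E
```

```text
[[0.4236, 0.864, 0.2721, 0.3551], [0.9059, -0.4041, -0.1268, -0.1877], [0.0004, 0.3002, -0.9539, 0.2575], [0.0, 0.0, 0.0, 1.0]]
[[0.4229, 0.8612, 0.2819, 0.3559], [0.9062, -0.4022, -0.1307, -0.1881], [0.0008, 0.3108, -0.9505, 0.4408], [0.0, 0.0, 0.0, 1.0]]
cam in tcp (w5) [ 0.08384154 -0.00102242 -0.17048512] [[0.001, -0.95, -0.311], [1.0, 0.001, 0.001], [-0.001, -0.311, 0.95]]
fl [301.4 183.7]
fr [209.7 194.7]
slotl [267.5 187.7]
slotr [243.1 190.7]
bl [309.4 280.6]
br [226.9 289.4]
colTopF [259.1 210. ]
colBotF [259.  206.7]
hTop [260.4 275.1]
hTopB [260.1 319.9]
hbot [259.1 218.6]
```

View pics/w4c.png

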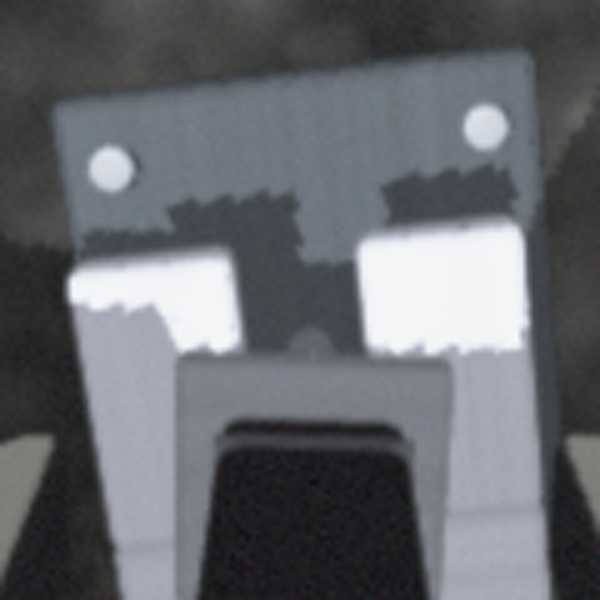

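Request:
step_arm(steps=[[[0, 0, 0], [0, 0, 0], 1], [[0, 0, 0], [0, 0, 0], 1], [[0, 0, 0], [0, 0, 0], 1], [[0, 0, 0], [0, 0, 0], 1]])

```text
time_s: 6.0
ee_pos: [0.4321, -0.2226, 0.2694]
tcp_rot: [[-0.906, 0.424, -0.002], [0.424, 0.906, 0.001], [0.002, -0.0, -1.0]]
wrist_force: [-0.9, 0.2, -1.3]
opening: 0.0241
```

```bash
cat >> h.py <<'E'
def st():
    s=env.read_state();r=np.array(s['tcp_rot']);print('t',round(s['time_s'],2),'p',np.array(s['ee_pos']).round(4),'yaw',np.degrees(np.arctan2(r[1,1],r[0,1])).round(1),'z',r[:,2].round(3),'F',np.array(s['wrist_force']).round(1),'op',round(s['opening'],4),'q7',s['joint_pos'][6].round(2),'v',np.abs(s['joint_velocities']).max().round(3));return s
E
python3 - <<'E'
from h import *
s=st()
f=snap('wrist','w6')
R=np.array(s['tcp_rot']);T=s['ee_pos'];st()
print('cam in tcp',R.T@(f['extrinsics'][:3,3]-T), (R.T@f['extrinsics'][:3,:3]).round(3).tolist())
def pt(x,y,h): return T+R@np.array([x,y,.0657-h])
for n,p in dict(sph=(0,0,.004),colBot=(.018,0,.05),colTop=(.018,0,.056),hBot=(.012,0,.056),hTop=(.012,0,.12)).items():
  print(n,w2px(f,pt(*p)).round(1),w2px(f,pt(p[0]-.005,p[1],p[2])).round(1),w2px(f,pt(p[0],p[1],p[2]+.005)).round(1))
print(f['img'][195:275,257].mean(axis=1).astype(int).tolist())
print(f['img'][195:275,240].mean(axis=1).astype(int).tolist())
E
```

```text
t 6.0 p [ 0.4321 -0.2226  0.2694] yaw 64.9 z [-0.002  0.001 -1.   ] F [-0.9  0.2 -1.3] op 0.0241 q7 1.69 v 0.008
t 6.05 p [ 0.4323 -0.2227  0.2696] yaw 64.9 z [-0.002  0.001 -1.   ] F [-0.7  0.2 -1.4] op 0.0237 q7 1.69 v 0.008
cam in tcp [ 0.08506555 -0.000572   -0.16697186] [[0.001, -0.953, -0.302], [1.0, 0.001, 0.001], [-0.001, -0.302, 0.953]]
sph [256.8 205.9] [256.8 211.5] [256.8 208. ]
colBot [256.9 204.6] [256.9 211.7] [257.  207.3]
colTop [257.  207.9] [257.  215.1] [257.  210.7]
hBot [256.9 216.5] [256.9 223.6] [257.  219.6]
hTop [257.3 272.3] [257.3 282.1] [257.4 279. ]
[172, 170, 172, 176, 176, 175, 170, 130, 72, 84, 100, 102, 101, 103, 103, 106, 118, 130, 131, 133, 131, 130, 128, 127, 127, 127, 122, 67, 33, 32, 45, 73, 59, 35, 29, 23, 30, 28, 35, 26, 31, 24, 24, 27, 29, 23, 29, 27, 27, 27, 31, 28, 31, 30, 29, 29, 29, 30, 29, 26, 30, 34, 27, 30, 24, 28, 31, 29, 37, 72, 74, 69, 37, 29, 33, 34, 32, 26, 22, 32]
[245, 245, 244, 244, 245, 245, 245, 245, 243, 152, 61, 40, 44, 54, 99, 108, 124, 129, 132, 132, 130, 131, 131, 128, 129, 130, 129, 116, 61, 33, 57, 79, 84, 42, 32, 26, 31, 33, 29, 20, 24, 27, 26, 31, 25, 31, 31, 33, 28, 28, 32, 25, 23, 29, 32, 33, 30, 28, 27, 32, 32, 28, 32, 31, 33, 29, 27, 36, 51, 71, 74, 63, 34, 30, 23, 28, 26, 27, 30, 25]
```

Request:
step_arm(steps=[[[0.01, 0.02, 0], [0, 0, 3], 1], [[0.01, 0.035, 0], [0, 0, 6], 1], [[0.01, 0.035, 0], [0, 0, 6], 1], [[0.01, 0.035, 0], [0, 0, 6], 1], [[0.01, 0.035, 0], [0, 0, 6], 1]])

```text
time_s: 6.47
ee_pos: [0.4828, -0.0614, 0.2703]
tcp_rot: [[-0.999, -0.038, -0.0], [-0.038, 0.999, -0.0], [0.0, -0.0, -1.0]]
wrist_force: [1.0, -0.2, -2.4]
opening: 0.0242
```

Request:
step_arm(steps=[[[0.01, 0.035, 0], [0, 0, 6], 1], [[0.01, 0.035, 0], [0, 0, 3], 1], [[0.01, 0.035, 0], [0, 0, 0], 1], [[0.01, 0.035, 0], [0, 0, 0], 1], [[0, 0.02, 0], [0, 0, 0], 1]])

```text
time_s: 6.88
ee_pos: [0.5237, 0.1025, 0.2699]
tcp_rot: [[-0.981, -0.195, 0.001], [-0.195, 0.981, 0.003], [-0.001, 0.003, -1.0]]
wrist_force: [0.5, 0.6, -1.8]
opening: 0.0238
```

Request:
step_arm(steps=[[[0, 0, 0], [0, 0, 0], 1], [[0, 0, 0], [0, 0, 0], 1], [[0, 0, 0], [0, 0, 0], 1], [[0, 0, 0], [0, 0, 0], 1]])

```text
time_s: 7.22
ee_pos: [0.5226, 0.0951, 0.2704]
tcp_rot: [[-0.982, -0.186, -0.0], [-0.186, 0.982, -0.001], [0.001, -0.001, -1.0]]
wrist_force: [0.5, -0.3, -1.2]
opening: 0.0238
```

```bash
python3 - <<'E'
from h import *
s=st();f=snap('wrist','w7');st()
crop('w7','w7c',200,120,130,110,6)
E
```

```text
t 7.22 p [0.5226 0.0951 0.2704] yaw 100.7 z [-0.    -0.001 -1.   ] F [ 0.5 -0.3 -1.2] op 0.0238 q7 1.57 v 0.008
t 7.27 p [0.5226 0.0952 0.2705] yaw 100.7 z [-0.    -0.001 -1.   ] F [-0.2  0.7 -0.3] op 0.024 q7 1.57 v 0.005
```

View pics/w7.png

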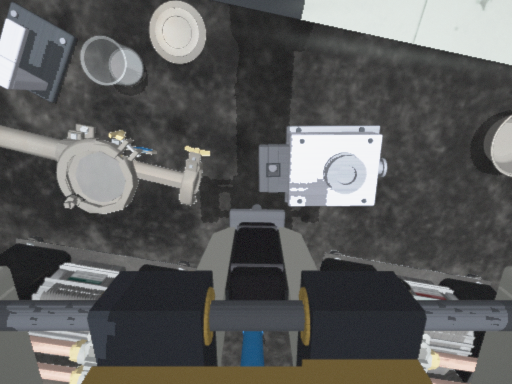

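View pics/w7c.png

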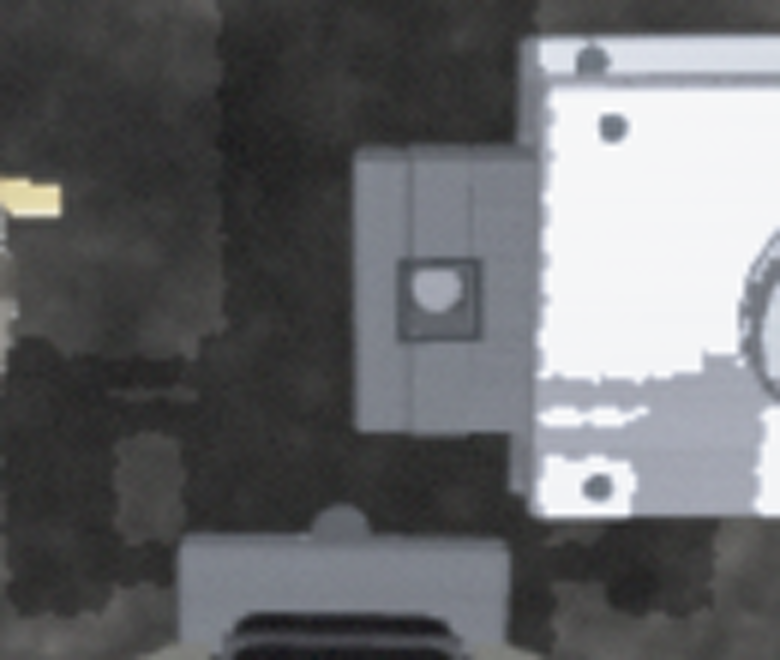

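```bash
python3 - <<'E'
from h import *
s=st();f=load('w7');R=np.array(s['tcp_rot']);T=np.array(s['ee_pos'])
w=px2w(f,273.3,170,.032);print('well',w)
from scipy.optimize import least_squares
def pt(x,y,h): return T+R@np.array([x,y,.0657-h])
# obs: sphere centre (256.8,209), collar bottom front corners, top front corners
obs=[((0,0,.004),(256.8,208.8)),((.018,-.018,.05),(200+180/6,120+537/6)),((.018,.018,.05),(200+508/6,120+537/6))]
def res(q): return np.concatenate([w2px(f,pt(a[0]+q[0],a[1]+q[1],a[2]))-np.array(b) for a,b in obs])
r=least_squares(res,[0,0]);print(r.x,r.fun.round(1))
tip=pt(r.x[0],r.x[1],0);print('tip',tip,'need',w-tip)
E
```

```text
t 7.27 p [0.5226 0.0952 0.2705] yaw 100.7 z [-0.    -0.001 -1.   ] F [-0.2  0.7 -0.3] op 0.024 q7 1.57 v 0.005
well [0.52938221 0.12046703 0.032     ]
[-0.00293929  0.00040193] [ 0.2  0.7  0.1 -0.3 -0.3 -0.3]
tip [0.52543405 0.09604797 0.20475972] need [ 0.00394816  0.02441906 -0.17275972]
```

Request:
step_arm(steps=[[[0.0035, 0.0225, -0.02], [0, 0, 0], 1], [[0, 0, -0.035], [0, 0, 0], 1], [[0, 0, -0.035], [0, 0, 0], 1], [[0, 0, -0.035], [0, 0, 0], 1], [[0, 0, -0.01], [0, 0, 0], 1]])

```text
time_s: 7.68
ee_pos: [0.5227, 0.1175, 0.1311]
tcp_rot: [[-0.982, -0.188, -0.009], [-0.188, 0.982, -0.003], [0.009, -0.001, -1.0]]
wrist_force: [-0.3, -0.5, -2.3]
opening: 0.0242
```

Request:
step_arm(steps=[[[0, 0, 0], [0, 0, 0], 1], [[0, 0, 0], [0, 0, 0], 1], [[0, 0, 0], [0, 0, 0], 1], [[0, 0, 0], [0, 0, 0], 1]])

```text
time_s: 8.02
ee_pos: [0.5279, 0.1197, 0.1378]
tcp_rot: [[-0.982, -0.189, 0.005], [-0.189, 0.982, 0.001], [-0.005, 0.0, -1.0]]
wrist_force: [0.1, 0.3, -1.6]
opening: 0.0236
```

```bash
python3 - <<'E'
from h import *
s=st();f=snap('wrist','w8');snap('scene','s8');snap('top','t8');st()
crop('w8','w8c',210,130,120,100,6)
crop('s8','s8c',190,90,110,100,6)
E
```

```text
t 8.02 p [0.5279 0.1197 0.1378] yaw 100.9 z [ 0.005  0.001 -1.   ] F [ 0.1  0.3 -1.6] op 0.0236 q7 1.54 v 0.008
t 8.17 p [0.527  0.1198 0.1369] yaw 100.9 z [ 0.003  0.001 -1.   ] F [-0.6 -0.5 -1.6] op 0.024 q7 1.54 v 0.007
```

View pics/w8c.png

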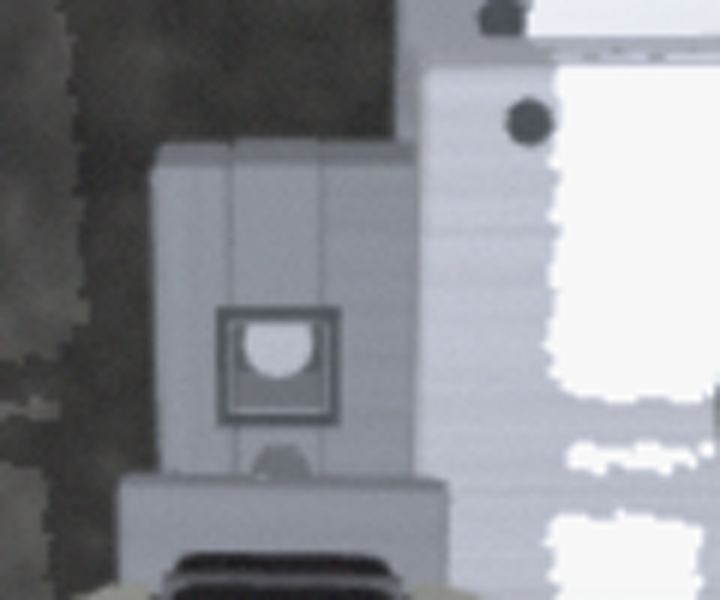

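View pics/s8c.png

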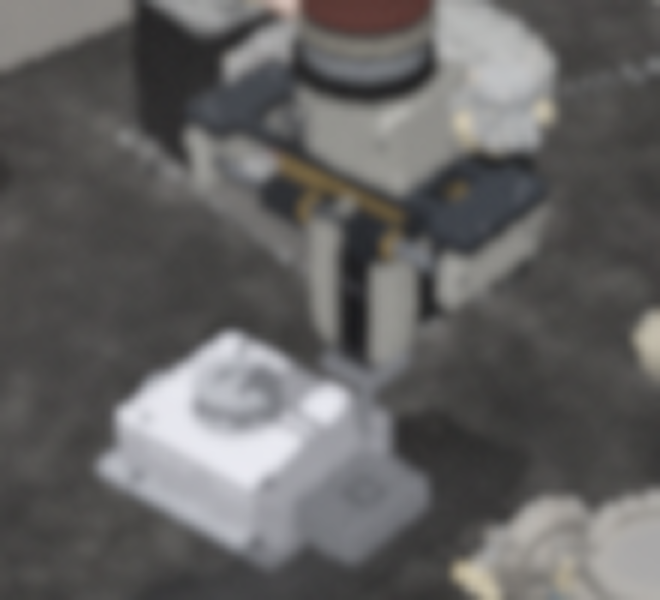

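```bash
cat > rel.py <<'E'
from h import *
# camera in TCP frame, mean of settled shots -> use own extrinsics with cam->tcp
C=np.array([.08506555,-.0005,-.16697]);Rc=np.array([[0.001,-.953,-.302],[1,.001,.001],[-.001,-.302,.953]])
def px2tcp(f,u,v,h):  # point at tcp-z = h (below TCP positive), returns tcp x,y
    d=Rc@np.array([(u-f['cx'])/f['fx'],(v-f['cy'])/f['fy'],1]);return C+d*(h-C[2])/d[2]
E
python3 - <<'E'
from rel import *
f=load('w8');E=f['extrinsics']
w=px2w(f,256.6,191.2,.032);print('well world',w)
# TCP at snap from extrinsics
R=E[:3,:3]@Rc.T; T=E[:3,3]-R@C;print('TCP',T,R[:,2])
tip=T+R@np.array([-.0029,.0004,.0657]);print('tip',tip,'need',w-tip)
for e in(.0,): 
  print('pin sphere px pred',w2px(f,T+R@np.array([-.0029,.0004,.0617])))
E
```

```text
well world [0.52933154 0.12025167 0.032     ]
TCP [0.52765109 0.11988921 0.13786231] [ 5.38739524e-03  7.79896417e-04 -9.99692136e-01]
tip [0.53077614 0.12088193 0.07219834] need [-0.00144461 -0.00063025 -0.04019834]
pin sphere px pred [257.09050004 209.2353886 ]
```

Request:
step_arm(steps=[[[-0.0005, 0, -0.015], [0, 0, 0], 1], [[0, 0, -0.012], [0, 0, 0], 1], [[0, 0, -0.006], [0, 0, 0], 1], [[0, 0, 0], [0, 0, 0], 1], [[0, 0, 0], [0, 0, 0], 1]])

```text
time_s: 8.58
ee_pos: [0.5258, 0.1197, 0.1027]
tcp_rot: [[-0.982, -0.19, 0.0], [-0.19, 0.982, -0.0], [-0.0, -0.0, -1.0]]
wrist_force: [0.0, -0.2, -1.1]
opening: 0.0238
```

Request:
step_arm(steps=[[[0, 0, 0], [0, 0, 0], 1], [[0, 0, 0], [0, 0, 0], 1], [[0, 0, 0], [0, 0, 0], 1], [[0, 0, 0], [0, 0, 0], 1], [[0, 0, 0], [0, 0, 0], 1]])

```text
time_s: 9.0
ee_pos: [0.5258, 0.1197, 0.1028]
tcp_rot: [[-0.982, -0.189, 0.0], [-0.189, 0.982, 0.0], [-0.0, -0.0, -1.0]]
wrist_force: [-0.4, -0.2, -0.0]
opening: 0.0238
```

```bash
python3 - <<'E'
from rel import *
s=st();f=snap('wrist','w9');snap('scene','s9');st()
crop('w9','w9c',210,130,120,100,6)
crop('s9','s9c',190,90,110,100,6)
E=f['extrinsics'];R=E[:3,:3]@Rc.T; T=E[:3,3]-R@C;print('TCP',T,R[:,2])
print('tip',T+R@np.array([-.0029,.0004,.0657]))
print(w2px(f,[.5293,.1203,.032]))
E
```

```text
t 9.0 p [0.5258 0.1197 0.1028] yaw 100.9 z [ 0.  0. -1.] F [-0.4 -0.2 -0. ] op 0.0238 q7 1.54 v 0.002
t 9.1 p [0.5257 0.1197 0.1026] yaw 100.9 z [ 0.  0. -1.] F [ 0.4  0.7 -2.3] op 0.0239 q7 1.54 v 0.001
TCP [0.52553539 0.11980012 0.10286305] [ 1.17961282e-03 -2.58022297e-04 -9.99706228e-01]
tip [0.52838354 0.12072611 0.03718552]
[256.36939182 206.28270289]
```

View pics/w9c.png

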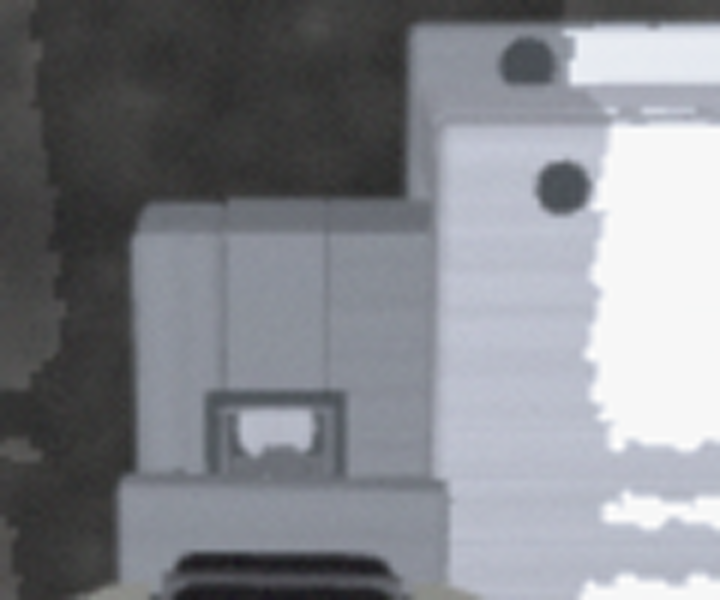

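View pics/s9c.png

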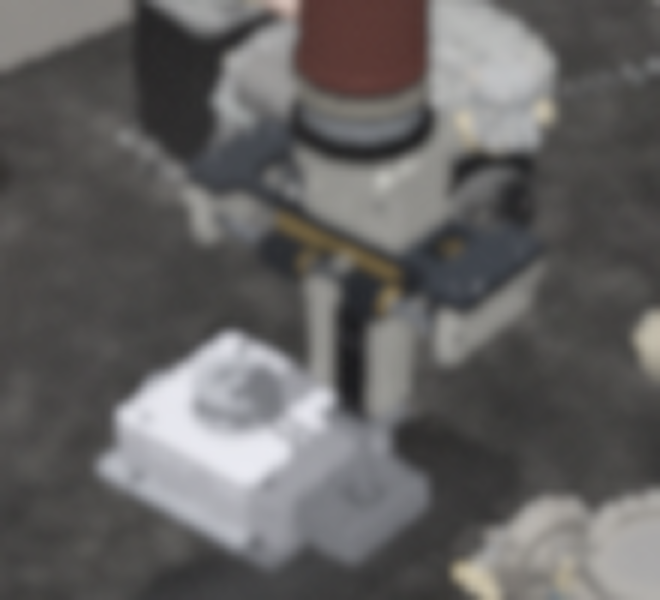

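Request:
step_arm(steps=[[[0.0008, 0, -0.004], [0, 0, 0], 1], [[0, 0, -0.004], [0, 0, 0], 1], [[0, 0, -0.004], [0, 0, 0], 1], [[0, 0, 0], [0, 0, 0], 1]])

```text
time_s: 9.43
ee_pos: [0.5256, 0.1194, 0.0894]
tcp_rot: [[-0.982, -0.189, -0.002], [-0.189, 0.982, -0.001], [0.002, -0.0, -1.0]]
wrist_force: [-0.7, -0.0, -1.4]
opening: 0.0242
```

```bash
python3 - <<'E'
from rel import *
st()
E
```

```text
t 9.43 p [0.5256 0.1194 0.0894] yaw 100.9 z [-0.002 -0.001 -1.   ] F [-0.7 -0.  -1.4] op 0.0242 q7 1.54 v 0.014
```

The pin is inside the well, with its tip about 8 mm below the mouth and no contact force. Now I'll press the button.

Request:
step_arm(steps=[[[0, 0, -0.004], [0, 0, 0], 1], [[0, 0, -0.003], [0, 0, 0], 1], [[0, 0, -0.003], [0, 0, 0], 1], [[0, 0, 0], [0, 0, 0], 1]])

```text
time_s: 9.77
ee_pos: [0.5267, 0.1196, 0.0803]
tcp_rot: [[-0.982, -0.189, 0.0], [-0.189, 0.982, -0.0], [-0.0, -0.0, -1.0]]
wrist_force: [-0.9, -0.6, 3.4]
opening: 0.0236
```

Request:
step_arm(steps=[[[0, 0, 0], [0, 0, 0], 1], [[0, 0, 0], [0, 0, 0], 1]])

```text
time_s: 9.93
ee_pos: [0.5267, 0.1196, 0.0808]
tcp_rot: [[-0.982, -0.189, 0.001], [-0.189, 0.982, 0.0], [-0.001, -0.0, -1.0]]
wrist_force: [-0.5, 0.2, 2.0]
opening: 0.0242
```

Request:
step_arm(steps=[[[0, 0, -0.0015], [0, 0, 0], 1], [[0, 0, 0], [0, 0, 0], 1], [[0, 0, 0], [0, 0, 0], 1]])

```text
time_s: 10.18
ee_pos: [0.5266, 0.1197, 0.0792]
tcp_rot: [[-0.982, -0.189, 0.001], [-0.189, 0.982, 0.0], [-0.001, -0.0, -1.0]]
wrist_force: [0.1, -0.2, 2.9]
opening: 0.0239
```

Request:
step_arm(steps=[[[0, 0, -0.0015], [0, 0, 0], 1], [[0, 0, 0], [0, 0, 0], 1], [[0, 0, 0], [0, 0, 0], 1]])

```text
time_s: 10.43
ee_pos: [0.5268, 0.1196, 0.0784]
tcp_rot: [[-0.982, -0.189, 0.001], [-0.189, 0.982, 0.0], [-0.001, -0.0, -1.0]]
wrist_force: [-0.6, -0.2, 7.7]
opening: 0.0242
```

The button is bottomed: about 9 N of contact and the motion has stopped. Now I'll push the slide out along (0.19, -0.98).

Request:
step_arm(steps=[[[0.0006, -0.003, 0], [0, 0, 0], 1], [[0.0006, -0.003, 0], [0, 0, 0], 1], [[0.0006, -0.003, 0], [0, 0, 0], 1], [[0, 0, 0], [0, 0, 0], 1]])

```text
time_s: 10.77
ee_pos: [0.5285, 0.111, 0.0785]
tcp_rot: [[-0.982, -0.189, 0.001], [-0.189, 0.982, 0.001], [-0.001, 0.001, -1.0]]
wrist_force: [-1.8, 0.7, 7.6]
opening: 0.024
```

Request:
step_arm(steps=[[[0.0006, -0.003, 0], [0, 0, 0], 1], [[0.0006, -0.003, 0], [0, 0, 0], 1], [[0.0006, -0.003, 0], [0, 0, 0], 1], [[0.0006, -0.003, 0], [0, 0, 0], 1], [[0.0006, -0.003, 0], [0, 0, 0], 1]])

```text
time_s: 11.18
ee_pos: [0.5312, 0.0972, 0.0784]
tcp_rot: [[-0.982, -0.19, 0.0], [-0.19, 0.982, 0.002], [-0.001, 0.002, -1.0]]
wrist_force: [-1.3, 1.7, 8.8]
opening: 0.0238
```

```bash
python3 - <<'E'
from rel import *
st();snap('wrist','w10');crop('w10','w10c',190,110,140,120,5)
E
```

```text
t 11.18 p [0.5312 0.0972 0.0784] yaw 101.0 z [ 0.     0.002 -1.   ] F [-1.3  1.7  8.8] op 0.0238 q7 1.59 v 0.072
```

View pics/w10c.png

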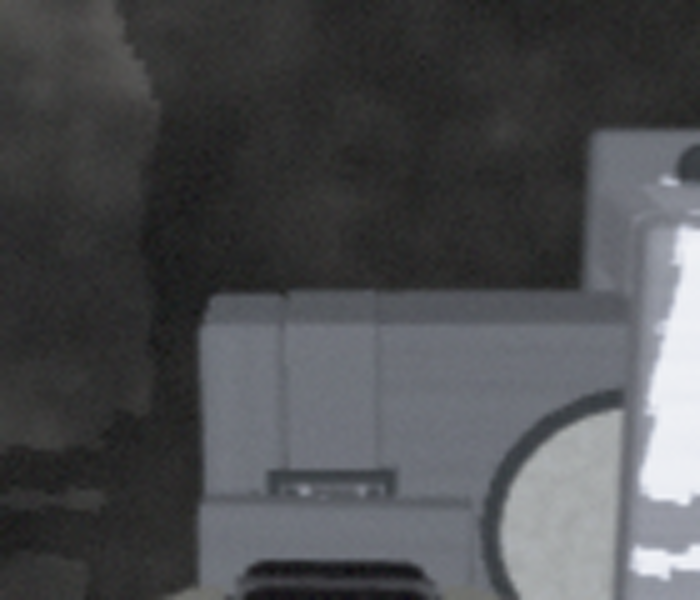

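The slide is coming out and the filter's edge is now visible. I'll keep pushing.

Request:
step_arm(steps=[[[0.0006, -0.003, 0], [0, 0, 0], 1], [[0.0006, -0.003, 0], [0, 0, 0], 1], [[0.0006, -0.003, 0], [0, 0, 0], 1], [[0.0006, -0.003, 0], [0, 0, 0], 1], [[0.0006, -0.003, 0], [0, 0, 0], 1]])

```text
time_s: 11.65
ee_pos: [0.5341, 0.0825, 0.0784]
tcp_rot: [[-0.982, -0.191, 0.0], [-0.191, 0.982, 0.003], [-0.001, 0.002, -1.0]]
wrist_force: [-1.9, 2.5, 8.4]
opening: 0.0241
```

Request:
step_arm(steps=[[[0.0006, -0.003, 0], [0, 0, 0], 1], [[0.0006, -0.003, 0], [0, 0, 0], 1], [[0.0006, -0.003, 0], [0, 0, 0], 1], [[0.0004, -0.002, 0], [0, 0, 0], 1], [[0, 0, 0], [0, 0, 0], 1]])

```text
time_s: 12.07
ee_pos: [0.5364, 0.0709, 0.0784]
tcp_rot: [[-0.982, -0.19, 0.0], [-0.19, 0.982, 0.002], [-0.001, 0.002, -1.0]]
wrist_force: [-1.9, 2.1, 8.7]
opening: 0.0238
```

```bash
python3 - <<'E'
from rel import *
st()
E
```

```text
t 12.07 p [0.5364 0.0709 0.0784] yaw 100.9 z [ 0.     0.002 -1.   ] F [-1.9  2.1  8.7] op 0.0238 q7 1.63 v 0.005
```

Request:
step_arm(steps=[[[0.0004, -0.002, 0], [0, 0, 0], 1], [[0.0002, -0.001, 0], [0, 0, 0], 1], [[0, 0, 0], [0, 0, 0], 1]])

```text
time_s: 12.32
ee_pos: [0.537, 0.069, 0.0784]
tcp_rot: [[-0.982, -0.191, 0.0], [-0.191, 0.982, 0.003], [-0.001, 0.003, -1.0]]
wrist_force: [-1.4, 3.3, 8.3]
opening: 0.024
```

Request:
step_arm(steps=[[[0.0004, -0.002, 0], [0, 0, 0], 1], [[0, 0, 0], [0, 0, 0], 1], [[0, 0, 0], [0, 0, 0], 1]])

```text
time_s: 12.57
ee_pos: [0.5377, 0.0671, 0.0785]
tcp_rot: [[-0.982, -0.191, 0.001], [-0.191, 0.982, 0.003], [-0.002, 0.003, -1.0]]
wrist_force: [-2.7, 2.8, 7.4]
opening: 0.0238
```

Request:
step_arm(steps=[[[0.0004, -0.002, 0], [0, 0, 0], 1], [[0, 0, 0], [0, 0, 0], 1], [[0, 0, 0], [0, 0, 0], 1]])

```text
time_s: 12.82
ee_pos: [0.5379, 0.0666, 0.0785]
tcp_rot: [[-0.981, -0.192, 0.001], [-0.192, 0.981, 0.005], [-0.002, 0.005, -1.0]]
wrist_force: [-1.5, 4.8, 8.0]
opening: 0.0239
```

```bash
python3 - <<'E'
from rel import *
st();snap('wrist','w11');crop('w11','w11c',150,90,180,130,4)
E
```

```text
t 12.82 p [0.5379 0.0666 0.0785] yaw 101.0 z [ 0.001  0.005 -1.   ] F [-1.5  4.8  8. ] op 0.0239 q7 1.64 v 0.003
```

View pics/w11c.png

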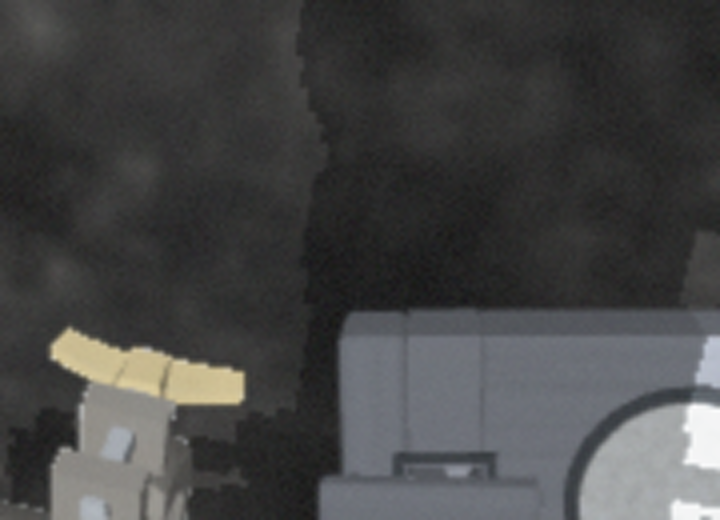

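The stop is reached: only 0.5 mm of motion for a 2 mm command, with the lateral force rising. I'll keep a little bias outwards and draw the pin straight up.

Request:
step_arm(steps=[[[0.0003, -0.0015, 0], [0, 0, 0], 1], [[0, 0, 0.003], [0, 0, 0], 1], [[0, 0, 0.003], [0, 0, 0], 1], [[0, 0, 0.003], [0, 0, 0], 1], [[0, 0, 0.003], [0, 0, 0], 1]])

```text
time_s: 13.28
ee_pos: [0.5366, 0.066, 0.0885]
tcp_rot: [[-0.981, -0.192, -0.003], [-0.192, 0.981, 0.006], [0.002, 0.006, -1.0]]
wrist_force: [-0.5, 6.1, -4.5]
opening: 0.024
```

```bash
python3 - <<'E'
from rel import *
st()
E
```

```text
t 13.28 p [0.5366 0.066  0.0885] yaw 101.1 z [-0.003  0.006 -1.   ] F [-0.5  6.1 -4.5] op 0.024 q7 1.64 v 0.088
```

Request:
step_arm(steps=[[[0, 0, 0], [0, 0, 0], 1], [[-0.0005, 0.0025, 0], [0, 0, 0], 1], [[-0.0003, 0.0015, 0], [0, 0, 0], 1], [[0, 0, 0.003], [0, 0, 0], 1], [[0, 0, 0.004], [0, 0, 0], 1]])

```text
time_s: 13.7
ee_pos: [0.5363, 0.0658, 0.0958]
tcp_rot: [[-0.982, -0.19, -0.003], [-0.19, 0.982, 0.0], [0.003, 0.001, -1.0]]
wrist_force: [-0.3, 1.8, -0.8]
opening: 0.0239
```

Request:
step_arm(steps=[[[0, 0, 0.01], [0, 0, 0], 1], [[0, 0, 0.02], [0, 0, 0], 1], [[0, 0, 0.02], [0, 0, 0], 1], [[0, 0, 0.02], [0, 0, 0], 1], [[0, 0, 0], [0, 0, 0], 1]])

```text
time_s: 14.12
ee_pos: [0.5408, 0.0634, 0.1712]
tcp_rot: [[-0.982, -0.187, 0.01], [-0.187, 0.982, -0.001], [-0.01, -0.003, -1.0]]
wrist_force: [0.9, -0.3, -1.4]
opening: 0.0237
```

Request:
step_arm(steps=[[[0, 0, 0], [0, 0, 0], 1], [[0, 0, 0], [0, 0, 0], 1]])

```text
time_s: 14.28
ee_pos: [0.5369, 0.064, 0.1661]
tcp_rot: [[-0.982, -0.188, -0.001], [-0.188, 0.982, -0.001], [0.001, -0.001, -1.0]]
wrist_force: [-0.1, 0.4, -1.5]
opening: 0.0237
```

```bash
python3 - <<'E'
from rel import *
st();f=snap('wrist','w12');crop('w12','w12c',190,110,140,120,5)
E=f['extrinsics'];R=E[:3,:3]@Rc.T; T=E[:3,3]-R@C;print('TCP',T,R[:,2])
E
```

```text
t 14.28 p [0.5369 0.064  0.1661] yaw 100.9 z [-0.001 -0.001 -1.   ] F [-0.1  0.4 -1.5] op 0.0237 q7 1.63 v 0.02
TCP [0.53662475 0.06418436 0.16618261] [-1.12579930e-04 -1.50246777e-03 -9.99705822e-01]
```

View pics/w12c.png

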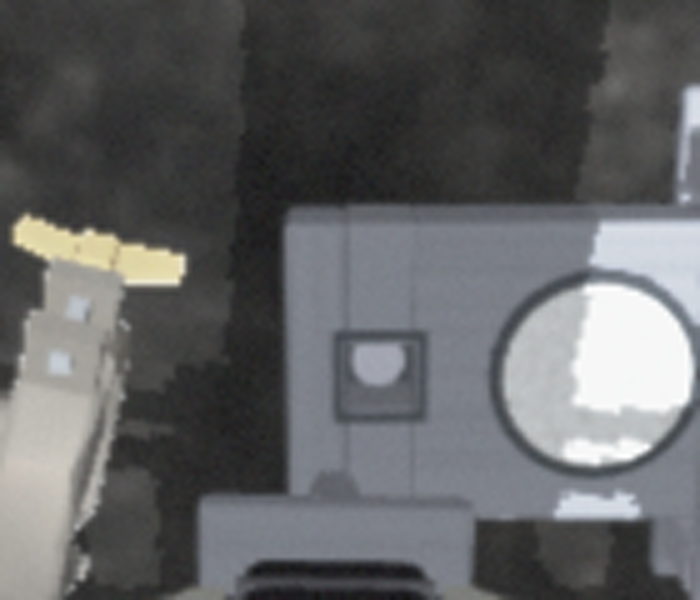

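```bash
python3 - <<'E'
from rel import *
f=load('w12');w=px2w(f,266.3,185.1,.032);print(w,(w[:2]-[.5293,.1203])@[.188,-.982])
E
```

```text
[0.53783248 0.07486653 0.032     ] 0.04621977537176395
```

Travel measures 46.2 mm and the button is up, so it is latched open. The tool has not slipped in the grip: the collar and tip rows are unchanged. I'll return to the stand.

Request:
step_arm(steps=[[[0, 0, 0.03], [0, 0, 0], 1], [[0, 0, 0.035], [0, 0, 0], 1], [[-0.005, -0.01, 0.03], [0, 0, -3], 1], [[-0.01, -0.03, 0.01], [0, 0, -5.5], 1], [[-0.012, -0.035, 0], [0, 0, -5.5], 1]])

```text
time_s: 14.75
ee_pos: [0.5121, -0.0083, 0.2734]
tcp_rot: [[-0.999, 0.053, 0.005], [0.053, 0.999, 0.001], [-0.005, 0.001, -1.0]]
wrist_force: [0.4, -1.4, -2.2]
opening: 0.0239
```

Request:
step_arm(steps=[[[-0.012, -0.035, 0], [0, 0, -5.5], 1], [[-0.012, -0.035, 0], [0, 0, -5.5], 1], [[-0.012, -0.035, 0], [0, 0, -5.5], 1], [[-0.012, -0.035, 0], [0, 0, -5.5], 1], [[-0.012, -0.035, 0], [0, 0, 0], 1]])

```text
time_s: 15.17
ee_pos: [0.4487, -0.1862, 0.2703]
tcp_rot: [[-0.904, 0.427, -0.003], [0.427, 0.904, 0.0], [0.003, -0.001, -1.0]]
wrist_force: [0.6, -0.2, -1.6]
opening: 0.0238
```

Request:
step_arm(steps=[[[-0.01, -0.025, 0], [0, 0, 0], 1], [[-0.005, -0.01, 0], [0, 0, 0], 1], [[0, 0, 0], [0, 0, 0], 1], [[0, 0, 0], [0, 0, 0], 1], [[0, 0, 0], [0, 0, 0], 1]])

```text
time_s: 15.58
ee_pos: [0.4362, -0.2174, 0.2709]
tcp_rot: [[-0.907, 0.421, -0.001], [0.421, 0.907, 0.002], [0.001, 0.002, -1.0]]
wrist_force: [-0.5, 0.5, -0.9]
opening: 0.0241
```

```bash
python3 - <<'E'
from rel import *
st()
E
```

```text
t 15.58 p [ 0.4362 -0.2174  0.2709] yaw 65.1 z [-0.001  0.002 -1.   ] F [-0.5  0.5 -0.9] op 0.0241 q7 1.67 v 0.013
```

Request:
step_arm(steps=[[[-0.0035, -0.0055, -0.01], [0, 0, 0], 1], [[0, 0, -0.03], [0, 0, 0], 1], [[0, 0, -0.035], [0, 0, 0], 1], [[0, 0, -0.03], [0, 0, 0], 1], [[0, 0, -0.015], [0, 0, 0], 1]])

```text
time_s: 16.0
ee_pos: [0.4312, -0.2216, 0.1481]
tcp_rot: [[-0.908, 0.42, -0.005], [0.42, 0.908, 0.004], [0.006, 0.001, -1.0]]
wrist_force: [0.8, 1.0, -1.5]
opening: 0.0239
```

Request:
step_arm(steps=[[[0, 0, 0], [0, 0, 0], 1], [[0, 0, 0], [0, 0, 0], 1], [[0, 0, 0], [0, 0, 0], 1], [[0, 0, 0], [0, 0, 0], 1]])

```text
time_s: 16.33
ee_pos: [0.4333, -0.2254, 0.1529]
tcp_rot: [[-0.906, 0.423, 0.003], [0.423, 0.906, -0.001], [-0.003, 0.0, -1.0]]
wrist_force: [0.3, 0.0, -1.9]
opening: 0.0243
```

```bash
python3 - <<'E'
from rel import *
st();f=snap('wrist','w13');crop('w13','w13c',190,120,130,110,6)
E=f['extrinsics'];R=E[:3,:3]@Rc.T; T=E[:3,3]-R@C;print('TCP',T,R[:,2]);print('tip',T+R@np.array([-.0029,.0004,.0657]))
E
```

```text
t 16.33 p [ 0.4333 -0.2254  0.1529] yaw 65.0 z [ 0.003 -0.001 -1.   ] F [ 0.3  0.  -1.9] op 0.0243 q7 1.75 v 0.006
TCP [ 0.4332678  -0.22542854  0.1529968 ] [ 0.00324917 -0.00157158 -0.99970044]
tip [ 0.43627813 -0.22639384  0.08732706]
```

View pics/w13c.png

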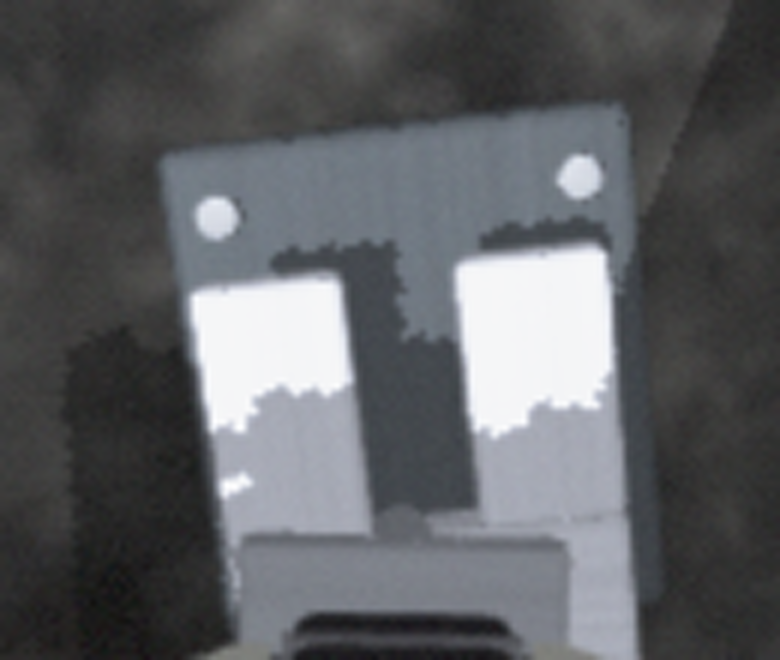

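Request:
step_arm(steps=[[[-0.0006, 0.0028, -0.01], [0, 0, 0], 1], [[0, 0, -0.015], [0, 0, 0], 1], [[0, 0, -0.01], [0, 0, 0], 1], [[0, 0, 0], [0, 0, 0], 1], [[0, 0, 0], [0, 0, 0], 1]])

```text
time_s: 16.8
ee_pos: [0.4316, -0.2227, 0.1171]
tcp_rot: [[-0.906, 0.424, 0.001], [0.424, 0.906, -0.0], [-0.001, 0.0, -1.0]]
wrist_force: [-0.4, -0.1, -2.0]
opening: 0.0238
```

Request:
step_arm(steps=[[[0, 0, 0], [0, 0, 0], 1], [[0, 0, 0], [0, 0, 0], 1]])

```text
time_s: 16.97
ee_pos: [0.4319, -0.223, 0.1175]
tcp_rot: [[-0.906, 0.424, 0.002], [0.424, 0.906, -0.001], [-0.002, -0.0, -1.0]]
wrist_force: [0.5, 0.2, -2.3]
opening: 0.0239
```

```bash
python3 - <<'E'
from rel import *
st();f=snap('wrist','w14');crop('w14','w14c',190,120,130,110,6)
E
```

```text
t 16.97 p [ 0.4319 -0.223   0.1175] yaw 64.9 z [ 0.002 -0.001 -1.   ] F [ 0.5  0.2 -2.3] op 0.0239 q7 1.77 v 0.005
```

View pics/w14c.png

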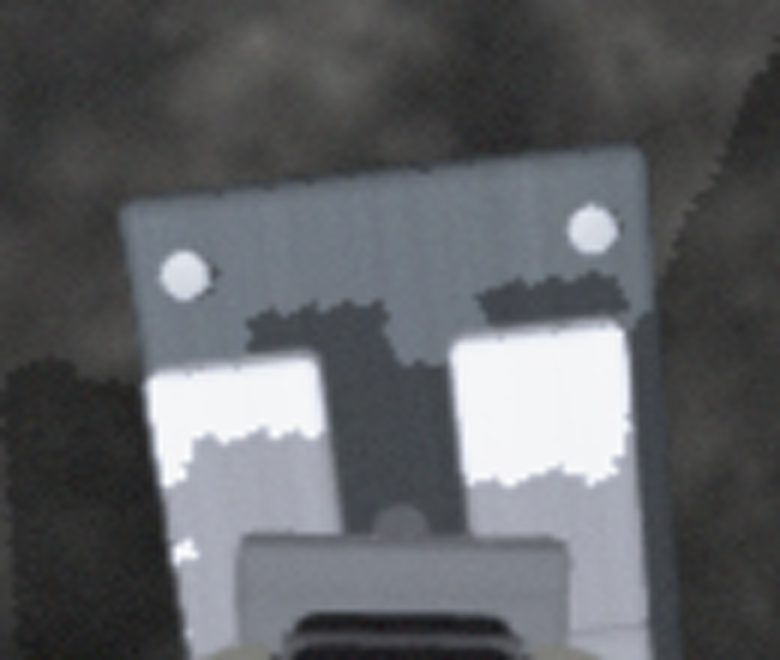

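The pin is centred in the slot (column 404 between 342 and 466). I'll lower it to the seat.

Request:
step_arm(steps=[[[0, 0, -0.01], [0, 0, 0], 1], [[0, 0, -0.01], [0, 0, 0], 1], [[0, 0, -0.005], [0, 0, 0], 1], [[0, 0, 0], [0, 0, 0], 1], [[0, 0, 0], [0, 0, 0], 1]])

```text
time_s: 17.43
ee_pos: [0.4313, -0.2227, 0.0917]
tcp_rot: [[-0.906, 0.424, 0.0], [0.424, 0.906, -0.0], [-0.0, -0.0, -1.0]]
wrist_force: [0.5, -0.3, -1.4]
opening: 0.0235
```

Request:
step_arm(steps=[[[0, 0, -0.001], [0, 0, 0], 1], [[0, 0, 0], [0, 0, 0], 1], [[0, 0, 0], [0, 0, 0], 1]])

```text
time_s: 17.68
ee_pos: [0.4313, -0.2226, 0.0908]
tcp_rot: [[-0.906, 0.424, 0.0], [0.424, 0.906, -0.0], [-0.0, -0.0, -1.0]]
wrist_force: [0.0, -0.5, -1.5]
opening: 0.0239
```

Request:
step_arm(steps=[[[0, 0, -0.0007], [0, 0, 0], 1], [[0, 0, 0], [0, 0, 0], 1], [[0, 0, 0], [0, 0, 0], 1]])

```text
time_s: 17.93
ee_pos: [0.4313, -0.2226, 0.0907]
tcp_rot: [[-0.906, 0.424, 0.001], [0.424, 0.906, -0.0], [-0.001, 0.0, -1.0]]
wrist_force: [-0.8, 0.7, 4.8]
opening: 0.0236
```

Request:
step_arm(steps=[[[0, 0, -0.0007], [0, 0, 0], 1], [[0, 0, 0], [0, 0, 0], 1], [[0, 0, 0], [0, 0, 0], 1]])

```text
time_s: 18.18
ee_pos: [0.4314, -0.2226, 0.0906]
tcp_rot: [[-0.906, 0.424, 0.001], [0.424, 0.906, 0.0], [-0.001, 0.001, -1.0]]
wrist_force: [-1.5, 0.7, 10.8]
opening: 0.024
```

The collar is seated: contact at TCP z = 0.0907, the same height as at the grasp. I'll ease off and release.

Request:
step_arm(squeeze=10, steps=[[[0, 0, 0.0012], [0, 0, 0], 1], [[0, 0, 0], [0, 0, 0], 0.7], [[0, 0, 0], [0, 0, 0], 0.6], [[0, 0, 0], [0, 0, 0], 0.45], [[0, 0, 0], [0, 0, 0], 0.4]])

```text
time_s: 18.6
ee_pos: [0.4312, -0.2226, 0.0901]
tcp_rot: [[-0.906, 0.424, -0.0], [0.424, 0.906, -0.0], [0.0, -0.0, -1.0]]
wrist_force: [-0.2, 0.0, 0.1]
opening: 0.0434
```

Request:
step_arm(steps=[[[0, 0, 0], [0, 0, 0], 0.35], [[0, 0, 0], [0, 0, 0], 0.35], [[0, 0, 0], [0, 0, 0], 0.35], [[0, 0, 0], [0, 0, 0], 0.35]])

```text
time_s: 18.93
ee_pos: [0.4312, -0.2226, 0.0902]
tcp_rot: [[-0.906, 0.424, -0.0], [0.424, 0.906, -0.0], [0.0, -0.0, -1.0]]
wrist_force: [0.6, 0.8, -0.1]
opening: 0.0599
```

```bash
python3 - <<'E'
from rel import *
st();f=snap('wrist','w15')
E
```

```text
t 18.93 p [ 0.4312 -0.2226  0.0902] yaw 64.9 z [-0. -0. -1.] F [ 0.6  0.8 -0.1] op 0.0599 q7 1.79 v 0.002
```

View pics/w15.png

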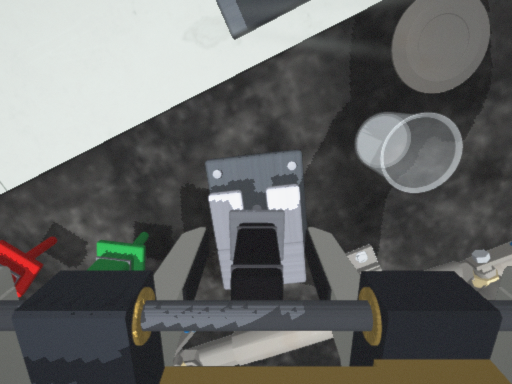

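The picture matches w4 from before the grasp: the tool hangs in the fork, free between the open fingers. I'll retreat upward.

Request:
step_arm(steps=[[[0, 0, 0.01], [0, 0, 0], 0.35], [[0, 0, 0.03], [0, 0, 0], 0.35], [[0, 0, 0.04], [0, 0, 0], 0.35], [[0, 0, 0.04], [0, 0, 0], 0.35], [[0, 0, 0.04], [0, 0, 0], 0.35]])

```text
time_s: 19.4
ee_pos: [0.4306, -0.2224, 0.252]
tcp_rot: [[-0.906, 0.424, -0.001], [0.424, 0.906, 0.0], [0.001, -0.0, -1.0]]
wrist_force: [0.8, -1.1, -1.3]
opening: 0.0606
```

Request:
step_arm(steps=[[[0, 0.03, 0.03], [0, 0, 0], 0.35], [[0, 0.03, 0], [0, 0, 0], 0.35], [[0, 0.03, 0], [0, 0, 0], 0.35], [[0, 0, 0], [0, 0, 0], 0.35], [[0, 0, 0], [0, 0, 0], 0.35]])

```text
time_s: 19.82
ee_pos: [0.4312, -0.1314, 0.2799]
tcp_rot: [[-0.908, 0.42, 0.0], [0.42, 0.908, 0.0], [0.0, 0.0, -1.0]]
wrist_force: [-0.0, -0.4, 0.1]
opening: 0.0606
```

Request:
step_arm(steps=[[[0, 0, 0], [0, 0, 0], 0.35], [[0, 0, 0], [0, 0, 0], 0.35], [[0, 0, 0], [0, 0, 0], 0.35]])

```text
time_s: 20.07
ee_pos: [0.4309, -0.1345, 0.2795]
tcp_rot: [[-0.905, 0.426, -0.001], [0.426, 0.905, -0.001], [0.0, -0.001, -1.0]]
wrist_force: [0.3, -0.8, -0.3]
opening: 0.06
```

```bash
python3 - <<'E'
from rel import *
st();snap('wrist','w16');snap('scene','s16');st();crop('s16','s16c',190,120,160,150,4)
crop('w16','w16c',130,80,200,150,4)
E
```

```text
t 20.07 p [ 0.4309 -0.1345  0.2795] yaw 64.8 z [-0.001 -0.001 -1.   ] F [ 0.3 -0.8 -0.3] op 0.06 q7 1.48 v 0.006
t 20.17 p [ 0.431  -0.1341  0.2795] yaw 64.8 z [-0.001 -0.    -1.   ] F [1.  0.4 0.4] op 0.0603 q7 1.48 v 0.006
```

View pics/w16.png

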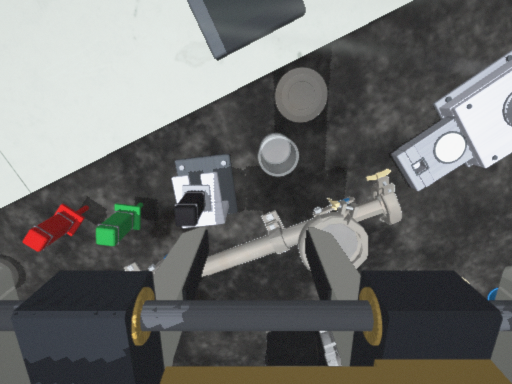

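View pics/s16c.png

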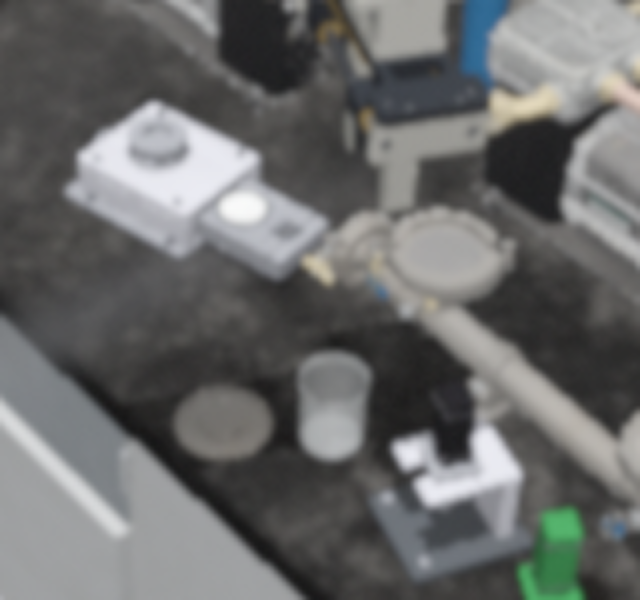

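View pics/w16c.png

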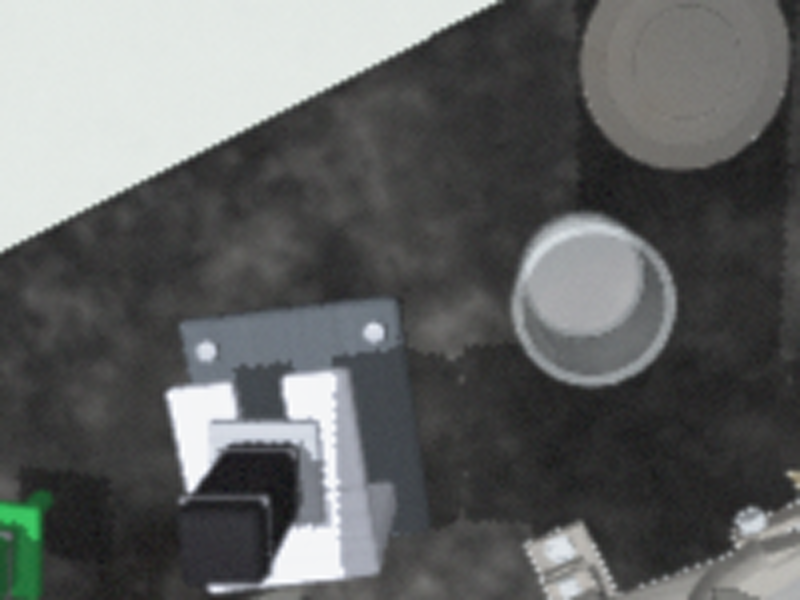

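The slide stands open with the filter in view, the tool hangs upright in the fork, and the beaker and ferrule are where they were. I'll hand it in.

```bash
python3 - <<'E'
from h import *
print(order.job_done()); st()
E
```

```text
the job is handed in; nothing more can be done
None
the job is handed in; nothing more can be done
```

The filter holder is open and latched, the pin tool is back in its fork, and I handed the job in at about 20 s of the 58 s allowed. No verdict is reported, so what follows rests on my own checks.

**What I did:** I took the black pin tool from the fork and pressed the button until it bottomed, at about 9 N. Keeping it down, I pushed the slide out until it met its stop, drew the pin straight up, and hung the tool back in the slot at its original grasp pose.

**Slide and button:** The last wrist measurement gave 46.2 mm of slide travel, against the expected 46.5 mm when latched. The button looked up, and the filter was in view in the final pictures.

**Pin tool:** The collar touched down at the same arm height as at the grasp (TCP z = 0.0907 m). In the final pictures the tool hangs upright in the fork. The gripper is clear, with no contact force.

**Bystanders:** The beaker and ferrule look unmoved. The bowl was outside the final close-up pictures, but the arm did not go near it after the first pass.

**Disagreements:**
- The top and wrist cameras differed by 3–4 mm on the well's position. I went by the wrist view, and the pin entered the well without contact.
- In the wrist pictures, the line I took for the handle's top edge sat about 8–13 pixel rows from where I predicted it. I couldn't explain this, and it had no visible effect on the job.

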